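# Put the mould away: bar in its rest, plates piled square, counter pressed

## Robot

A 6-joint arm with a two-finger parallel gripper is mounted at the origin on a cart in front of the work surface, level with it; the furniture and walls round the work are solid. World frame = base frame: x ahead of the robot, y to its left, z up, the work surface at z = 0. Lengths are in m, angles in rad, forces in N, time in s.
With the tool pointing down it reaches from about 0.35 to 0.975 m from the base axis. Payload 4.9 kg.
Tool frame: the origin (TCP) lies at the very end of the fingers, on their centre line; the grasp point (between the pads) lies 19 mm behind it (pinch_z is the distance from the TCP to the grasp point, in m); z points along the fingers, y is the line along which they close (so a half turn about z gives the same grasp; the last joint's range is limited). The gripper opens to 85 mm and grips with 20 to 120 N. Pads are 22 mm wide; open, the fingers measure 114 mm over their backs; the gripper's body (76 mm by 85 mm) begins 54 mm behind the grasp point. The pads swing forward as they close: fully open they stand 13 mm farther back than shut.
Start: joints at [1.002, 0.053, 1.613, -0, 1.476, -0.119], TCP at [0.272, 0.563, 0.231] pointing down, gripper open.
Joint ranges: [-3.01, 3.01], [-1.01, 2.22], [0.06, 2.58], [-1.02, 4.17], [0.09, 2.62], [-3.14, 3.14]. Speed limits (rad/s): [2.57, 2.57, 3.14, 3.14, 3.14, 3.14].

## Interface

Orientations are given as a unit quaternion [w, x, y, z].
In Python, from plant import * gives the robot as it stands. The module is installed in compiled form; this text tells all that it offers.
- The arm moves only by the tool play_rows, never from a script. Its arguments are lists of equal length, an entry for each row: "linear": the shift along the world's x, y, z in m, a list of three; "turn": the turn about the world's z in degrees. A call has 1 to 8 rows; each row shifts and turns the commanded pose from where the row before left it; what a row does not reach is not made up. A row lasts 1/8 s, in which the tool goes at most 62.5 mm and 10.7 degrees, less where a joint would pass 70% of its speed; a pose out of reach is approached as far as the arm can. A call is refused whole if a number of a shift passes 0.0625 or a number of a turn 10.7, either way. A call with a gripper value outside its range is refused whole. "hand" is the finger opening in m, from 0 to 0.0854, set as the call begins (left out, the last holds). The fingers move at their own pace and stop on an object; the grip force is fixed at half the most. Time passes only in rows, so rows that do not move let the fingers close. It gives the time, the measured TCP pose, the force, the opening and the grip force at its end, in the units of the state.
- state(): the state, without advancing time (a new reading comes with each control period).
- grab_frame(name): name is "side" or "top" or "wrist"; returns the picture (420x560x3 uint8, red, green, blue); there is no depth.
- camera_info(name): a dict with "camera_matrix" (3x3 intrinsics, pixels), "origin" and "attitude" of the camera in the world; the wrist camera has in their place "mount" (4x4, takes a point from camera to tool coordinates, whose origin is the TCP and whose axes are the flange's). Camera axes: x right, y down, z forward; pixel columns grow to the right and rows downward; lengths in m; the calibration is good to about 2 mm. A picture is of the moment at which its call begins: read the wrist's pose just before it. camera_info takes no time and is no camera call.
- job_done(): hands the job in; it is judged then, once.
Trained networks look in the newest picture that a camera, given by its name, has taken for a name from the list of things; names that differ only in an ending like _2 or _b are one class to them, and where a whole thing is asked for, a point or a joint stands for the part that bears it (a point fixed in the world has none). Each returns a list of dicts, best first, with "p" (0 to 1); they miss things now and then, are a little off and sometimes report something else, mostly with a low value. They report only what shows in the picture. A call takes as long as a camera call. They do not tell look-alikes from the thing itself.
- trace(camera, thing): "region" (420x560 bool, what is visible of it) and "location" ([column, row] in pixels, amid what is visible of it).
The state is a dict: "time": time; "joint_pos": joint angles; "joint_vel": joint speeds; "joint_efforts": joint torques, N m; "tool_pos": TCP position; "tool_rot": TCP orientation; "contact_force": force on the tool from outside, world axes, zero at the start; "ft_torque": the same for the moment, N m; "gripper_width": opening from 0.0 (shut) to 1.0 (fully open); "grasp_force": force on a finger pad.
Only numpy, scipy, OpenCV 4.12 (cv2) and the standard library are available. Lean on these libraries where they do the work, as an engineer would, in place of code of your own. Each camera call takes 0.05 s, during which the arm holds its last target. There are 200 camera calls.

## Task

Put the mould away. First take the steel strike-off bar off the base board and lean it lengthwise in the wooden rest, foot against the stop strip and top end against the upright; then stack all the mould plates on the rectangle drawn on the base board, square with it and flush one on another, and put the cover plate with the handle on top of the pile. When the pile is complete, push the batch counter's plunger fully down and let it spring back up; do not knock over the drink bottle.

Things in the scene. Friction and masses are not known exactly. Their poses are not given: they have to be found in the camera images.
- pile_spot (a point): middle of the top face of the base board, a fixed plywood board 130 (x) x 100 (y) x 10 mm lying on the table; centre of the rectangle drawn on it in a thin dark line, the place of the pile. x along the long side, z up. The rectangle (88 x 64 mm, long side along x) leaves 4 mm all round a plate.
- bar_centre (a point): centre of the steel strike-off bar, a loose straight flat bar 200 mm long (its x), 30 mm wide (y) and 12 mm thick (z), 0.18 to 0.33 kg. It starts lying flat on the base board, its ends overhanging. Either end may be the foot.
- rest_mid (a point): point on the top face of the rest's floor board, half-way between stop strip and upright. x points from the stop to the upright, y along the strip, z up. The stop's inner face is at x = -75 mm, the upright's at x = +75 mm. A bar leaning home, foot on the floor board against the stop, top end against the upright, slopes at about 45 degrees, its centre at x = 0, z = 75 mm.
- rest: the fixed wooden rest for the bar: floor board 8 mm thick and 104 mm wide (y), a low stop strip across the front (its top 16 mm above the floor board), a plain upright across the back (its top 180 mm above the table), no side walls. Origin on the table below rest_mid, same axes.
- cover_handle (a point): the cover plate, loose: an aluminium plate 80 x 56 x 8 mm with a dark steel handle block on top, 44 mm (x) x 14 mm (y), standing 24 mm above the plate's top face. This point lies on the vertical centre line, 22 mm above the underside of the plate (10 mm below the top of the handle). x along the long side, z up. 0.13 to 0.21 kg.
- cover: the same cover plate, by the centre of its underside; axes as at cover_handle
- bar: the same bar, by the centre of its underside; axes as at bar_centre
- plunger (a joint): travel of the batch counter's plunger in m: 0 up, 0.012 fully down at its stop; a spring pushes it back (2.4 N at the start of the stroke, 7.2 N at the end)
- plunger_top (a point): top centre of the plunger's round black button, 26 mm in diameter, which stands on a rod 28 mm clear (top of button to housing) above the fixed grey batch counter (60 x 48 x 40 mm). At rest this point is 68 mm above the table; pushed straight down it travels 12 mm.
- bottle: tall drink bottle, 79 mm in diameter, 283 mm tall, a bystander; origin at the centre of its underside, z up
- plate1_centre (a point): centre (half-way up) of a loose aluminium mould plate 80 mm (x) x 56 mm (y) x 12 mm (z), 0.11 to 0.18 kg; all plates are alike and may lie either face up; three to five are there, lying flat at the start on the table or on the 5 mm cardboard sheet behind
- plate1: the same plate, by the centre of its underside; axes as at its centre
- plate2_centre (a point): centre (half-way up) of a loose aluminium mould plate 80 mm (x) x 56 mm (y) x 12 mm (z), 0.11 to 0.18 kg; all plates are alike and may lie either face up; three to five are there, lying flat at the start on the table or on the 5 mm cardboard sheet behind
- plate2: the same plate, by the centre of its underside; axes as at its centre
- plate3_centre (a point): centre (half-way up) of a loose aluminium mould plate 80 mm (x) x 56 mm (y) x 12 mm (z), 0.11 to 0.18 kg; all plates are alike and may lie either face up; three to five are there, lying flat at the start on the table or on the 5 mm cardboard sheet behind
- plate3: the same plate, by the centre of its underside; axes as at its centre
- plate4_centre (a point): centre (half-way up) of a loose aluminium mould plate 80 mm (x) x 56 mm (y) x 12 mm (z), 0.11 to 0.18 kg; all plates are alike and may lie either face up; three to five are there, lying flat at the start on the table or on the 5 mm cardboard sheet behind
- plate4: the same plate, by the centre of its underside; axes as at its centre
- plate5_centre (a point): centre (half-way up) of a loose aluminium mould plate 80 mm (x) x 56 mm (y) x 12 mm (z), 0.11 to 0.18 kg; all plates are alike and may lie either face up; three to five are there, lying flat at the start on the table or on the 5 mm cardboard sheet behind
- plate5: the same plate, by the centre of its underside; axes as at its centre
Things that resemble listed ones, but are neither listed nor needed, are in the scene too. Leave any yellow look-alike of the plate1 alone. Leave any red look-alike of the part that bears plunger alone.

How it is judged:
By the outcome, as a careful person would: the job done as asked, in the order asked, and still so for the second after the job is handed in, with the robot touching nothing.
Of plate1, plate2, plate3, plate4, plate5 only 3 to 5 are there at a start; the rules pass over those that are not, and their reading is None.
At some moment in a run one of plate1, plate2, plate3, plate4, plate5, cover may be knocked a few centimetres aside while the robot is not near it.
It also fails if it takes over 210 s, if anything falls off the work surface, if the arm or the gripper's body presses on something with over 40 N, if the wrist force passes 120 N, or if a joint passes its speed limit or range.

## Working session

There is one attempt and no reset: what is moved stays moved. The work goes in short steps, Python scripts to look and compute and a tool call to move; the robot and the scene stay as the last step left them, time stands still between calls to the robot, and variables do not carry over. Pictures are saved under pics/ and viewed, at most 14 in all, crops included, and the job is handed in when it is done.

Besides the shell and the picture viewer there is one more tool, called after ">>>" in YAML: its name, and indented under it one key for each argument. play_rows: Moves the arm, as the interface text tells. Its arguments: {"type":"object","properties":{"linear":{"type":"array","items":{"type":"array","items":{"type":"number"}}},"turn":{"type":"array","items":{"type":"number"}},"hand":{"type":"number"}},"required":["linear","turn"]}

```bash
mkdir -p pics; python3 - <<'E'
from plant import *
import cv2,numpy as np
s=state();print(s)
for n in ["side","top"]:
    f=grab_frame(n);cv2.imwrite(f"pics/{n}0.png",f[:,:,::-1])
for n in ["side","top","wrist"]:print(n,camera_info(n))
E
```

```text
{'time': 0.0, 'joint_pos': array([ 1.00201851e+00,  5.34045230e-02,  1.61430178e+00,  1.82008219e-05,
        1.47601991e+00, -1.18967114e-01]), 'joint_vel': array([ 0.00059356,  0.00059945, -0.00155557,  0.00071181,  0.00070999,
       -0.00040122]), 'joint_efforts': array([-2.45037845e-03, -3.93675935e+01, -3.70174456e+01, -2.86810337e-04,
        7.08468579e-03, -1.14544201e-05]), 'tool_pos': array([0.27138079, 0.56230619, 0.23002884]), 'tool_rot': array([-3.68176285e-04,  2.23014822e-01,  9.74814470e-01, -1.00126900e-03]), 'contact_force': array([ 0.0634821 , -0.50456522, -0.71866003]), 'ft_torque': array([ 0.00888789,  0.0073629 , -0.0121245 ]), 'grasp_force': 0.0, 'gripper_width': 1.003064998798178}
side {'camera_matrix': array([[513.7591491 ,   0.        , 277.41167576],
       [  0.        , 513.7591491 , 204.4159036 ],
       [  0.        ,   0.        ,   1.        ]]), 'origin': array([0.59456627, 1.19886032, 1.221047  ]), 'attitude': array([-0.00919594,  0.00397582,  0.9103044 , -0.41381824])}
top {'camera_matrix': array([[485.48201098,   0.        , 276.35872396],
       [  0.        , 485.48201098, 198.45507946],
       [  0.        ,   0.        ,   1.        ]]), 'origin': array([ 0.22100659, -0.11648565,  1.55325371]), 'attitude': array([ 0.07858782, -0.66017045,  0.74233764, -0.08326922])}
wrist {'camera_matrix': array([[303.46408971,   0.        , 285.10155467],
       [  0.        , 303.46408971, 212.58959757],
       [  0.        ,   0.        ,   1.        ]]), 'mount': array([[-4.52188788e-04, -9.65339036e-01, -2.60998739e-01,
         6.53809286e-02],
       [ 9.99999879e-01, -4.86807867e-04,  6.79922975e-05,
         2.10362874e-04],
       [-1.92691858e-04, -2.60998677e-01,  9.65339139e-01,
        -1.42587159e-01],
       [ 0.00000000e+00,  0.00000000e+00,  0.00000000e+00,
         1.00000000e+00]])}
```

View pics/side0.png

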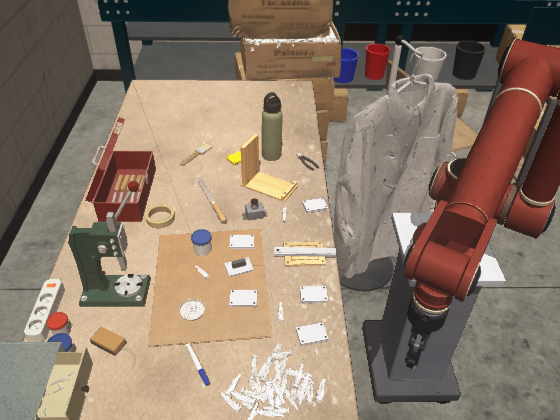

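View pics/top0.png

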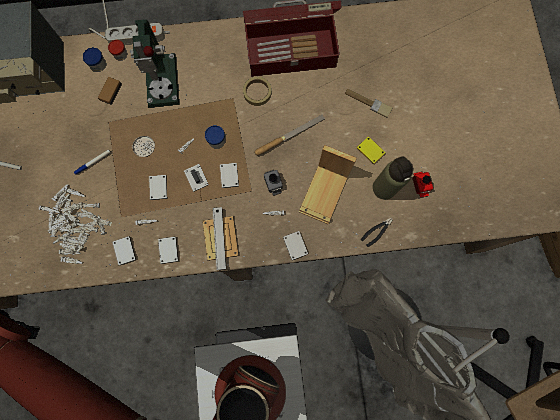

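The side and top pictures show five plates (top: 158,187; 229,175; 124,251; 168,250; 295,245), the cover at (196,178) and the bar on the base board at (220,238). The rest is at (328,185), the counter at (274,182), and the bottle at (393,178) with the red counter look-alike next to it. The yellow plate look-alike is at (371,150).

```bash
cat > h.py <<'E'
from plant import *
import cv2,numpy as np
from scipy.spatial.transform import Rotation as R
def q2R(q): return R.from_quat([q[1],q[2],q[3],q[0]]).as_matrix()
def campose(n,s=None):
    c=camera_info(n);K=c["camera_matrix"]
    if n=="wrist":
        s=s or state();M=c["mount"];T=q2R(s["tool_rot"])
        return K,T@M[:3,:3],s["tool_pos"]+T@M[:3,3]
    return K,q2R(c["attitude"]),np.array(c["origin"])
def toplane(px,z,P):
    K,Rm,o=P;px=np.atleast_2d(px).astype(float)
    d=np.c_[px,np.ones(len(px))]@np.linalg.inv(K).T@Rm.T
    return (o+d*((z-o[2])/d[:,2])[:,None])[:,:2]
def proj(X,P):
    K,Rm,o=P;c=(np.atleast_2d(X)-o)@Rm@K.T
    return c[:,:2]/c[:,2:]
def outline(region,z,P):
    cs,_=cv2.findContours(region.astype(np.uint8),cv2.RETR_EXTERNAL,cv2.CHAIN_APPROX_NONE)
    c=max(cs,key=cv2.contourArea)[:,0,:]
    return toplane(c,z,P)
def rect(region,z,P):
    """centre (m), long side angle deg, long, short"""
    (cx,cy),(w,h),a=cv2.minAreaRect((outline(region,z,P)*1000).astype(np.float32))
    if w<h:w,h,a=h,w,a+90
    a=(a+90)%180-90
    return np.round([cx/1000,cy/1000,a,w,h],4)
E
python3 - <<'E'
from h import *
for n in ["top","side"]:
    P=campose(n);grab_frame(n)
    print(n,P[2],P[1][:,2])
    for t,z in [("plate1",.012),("cover",.013),("bar",.022),("rest",.0),("plunger_top",.068),("bottle",0)]:
        for d in trace(n,t):
            if d["p"]>.2: print(t,round(d["p"],2),np.round(d["location"]),rect(d["region"],z,P))
E
```

```text
top [ 0.22100659 -0.11648565  1.55325371] [ 0.22662115 -0.01986505 -0.97378038]
plate1 0.96 [158. 188.] [ 0.6642  0.2353 -3.6977 81.6926 56.1135]
plate1 0.96 [370. 150.] [ 0.7082 -0.479  37.3319 78.9511 58.6176]
plate1 0.75 [121. 249.] [ 0.4683  0.3541 12.2458 80.5657 59.9107]
plate1 0.71 [192. 177.] [ 0.6816  0.1071 18.5427 82.2541 55.6331]
plate1 0.64 [230. 174.] [ 6.77100e-01 -2.30000e-03 -9.33300e-01  8.23603e+01  5.67695e+01]
plate1 0.63 [294. 247.] [ 0.4216 -0.1896 12.2344 76.8318 54.7695]
plate1 0.56 [170. 251.] [ 0.4535  0.215   1.677  81.0447 57.0657]
cover 0.56 [194. 177.] [ 0.683   0.1066 19.3115 81.4108 57.2773]
bar 0.63 [219. 238.] [ 4.716000e-01  4.870000e-02 -1.469400e+00  1.943853e+02  3.046450e+01]
rest 0.65 [328. 185.] [  0.6145  -0.3182 -30.3687 246.9431 113.6533]
plunger_top 0.72 [391. 179.] [  0.5879  -0.521  -43.7919 164.3642  87.4962]
plunger_top 0.66 [227. 174.] [ 6.60300e-01 -5.80000e-03 -1.28000e-01  7.89468e+01  5.44661e+01]
plunger_top 0.43 [427. 179.] [  0.5721  -0.6257 -10.5827  23.4255  22.0665]
plunger_top 0.31 [167. 246.] [ 0.4454  0.2026  1.6744 77.1
[... 721 characters left out ...]
r 0.64 [258. 177.] [ 6.336000e-01 -4.054000e-01 -6.511840e+01  4.388949e+02  1.914858e+02]
cover 0.61 [253. 203.] [  0.6435  -0.1988 -89.0527  33.0886  17.99  ]
cover 0.3 [242. 298.] [ 0.6661  0.2332  0.9474 77.4752 64.013 ]
bar 0.89 [307. 252.] [ 4.725000e-01  5.360000e-02 -2.735600e+00  1.941364e+02  3.919850e+01]
rest 0.87 [256. 178.] [ 6.339000e-01 -4.195000e-01 -6.465750e+01  4.479951e+02  1.992408e+02]
plunger_top 0.59 [252. 202.] [  0.6386  -0.1324 -71.1232  35.989   19.4612]
plunger_top 0.22 [271. 127.] [  0.5732  -0.6354 -89.5563 513.8008  85.5241]
bottle 0.74 [272. 129.] [  0.5722  -0.7436 -89.7965 544.1169  90.821 ]
bottle 0.26 [241. 265.] [ 0.6843  0.0975 17.8274 77.5081 57.3347]
```

>>> play_rows:
  linear:
    - [0.02,-0.057,0.012]
    - [0.02,-0.057,0.012]
    - [0.02,-0.057,0.012]
    - [0.02,-0.057,0.012]
    - [0.02,-0.057,0.012]
    - [0.02,-0.057,0.012]
    - [0.02,-0.057,0.012]
    - [0.02,-0.057,0.012]
  turn: [3,3,3,3,3,3,3,3.3]
  hand: 0.06

```text
time: 1.8
tool_pos: [0.432, 0.105, 0.3281]
tool_rot: [0.001, 0.012, 1.0, 0.0]
contact_force: [1.1, 0.6, -0.4]
gripper_width: 0.7
grasp_force: 0.0
```

>>> play_rows:
  linear:
    - [0.02,-0.057,0]
    - [0,0,0]
    - [0,0,0]
  turn: [0,0,0]

```text
time: 2.17
tool_pos: [0.4516, 0.05, 0.3272]
tool_rot: [-0.0, 0.013, 1.0, 0.0]
contact_force: [0.2, 0.6, -0.7]
gripper_width: 0.698
grasp_force: 0.0
```

```bash
cat >> h.py <<'E'
def yaw(s=None):
    T=q2R((s or state())["tool_rot"]);return np.degrees(np.arctan2(T[1,1],T[0,1]))
def tcp():
    s=state();print("t",round(s["time"],2),"tcp",np.round(s["tool_pos"],4),"close-yaw",round(yaw(s),2),"F",np.round(s["contact_force"],1),"w",round(s["gripper_width"]*85.4,1),"gf",round(s["grasp_force"],1));return s
def look(things,fn=None,th=.3):
    s=tcp();P=campose("wrist",s);f=grab_frame("wrist")
    if fn: cv2.imwrite("pics/"+fn,f[:,:,::-1])
    for t,z in things:
        for d in trace("wrist",t):
            r=d["region"]
            if d["p"]>th:
                ys,xs=np.where(r);m="EDGE" if xs.min()<2 or ys.min()<2 or xs.max()>557 or ys.max()>417 else ""
                print(t,round(d["p"],2),np.round(d["location"]),rect(r,z,P),m)
    return P,f
E
python3 - <<'E'
from h import *
P,f=look([("bar",.022),("plate1",.012)],"w1.png")
E
```

```text
t 2.17 tcp [0.4516 0.05   0.3272] close-yaw 88.5 F [ 0.2  0.6 -0.7] w 59.6 gf 0.0
plate1 0.79 [256. 310.] [ 6.81100e-01 -3.00000e-04  6.96800e-01  8.92291e+01  5.83771e+01] 
plate1 0.75 [485. 180.] [ 0.4711  0.3536 11.1568 82.4536 62.8446] 
plate1 0.7 [410. 284.] [ 0.6349  0.2498 56.9778 50.8881 26.5011] 
plate1 0.7 [126. 159.] [ 0.4234 -0.1865 13.8271 81.0672 61.472 ] 
plate1 0.67 [394. 174.] [ 0.4561  0.2146  1.7943 82.0121 59.9115]
```

View pics/w1.png

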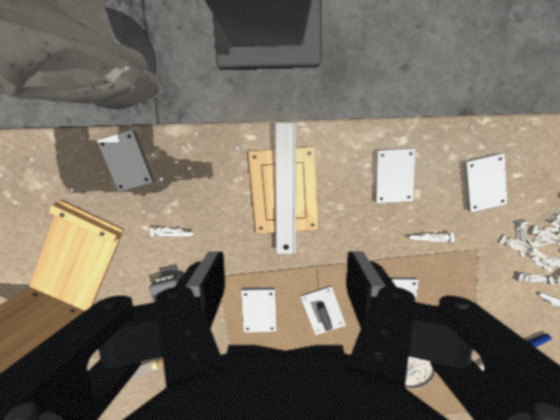

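Wrist view: the base board is centred near (283,190) with its drawn rectangle, and the bar lies along column 285. Plates show at (395,175), (487,182), (125,160) and (258,310), the cover at (322,310). The rest is at lower left, with its stop strip from (52,205) to (122,237).

```bash
python3 - <<'E'
from h import *
s=state();P=campose("wrist",s);f=cv2.imread("pics/w1.png")
hsv=cv2.cvtColor(f,cv2.COLOR_BGR2HSV)
m=(((hsv[...,1]>100)&(hsv[...,2]>130)&(hsv[...,0]<28))*255).astype(np.uint8)
# include bar: fill board by close
b=np.zeros_like(m);b[140:245,235:330]=m[140:245,235:330]
pts=np.argwhere(cv2.morphologyEx(b,cv2.MORPH_OPEN,np.ones((3,3))))[:,::-1]
w=toplane(pts,.010,P)
print("board",cv2.minAreaRect((w*1000).astype(np.float32)),len(pts))
# bar: bright, low saturation
k=np.zeros_like(m);k[120:258,268:302]=((hsv[120:258,268:302,1]<60)&(hsv[120:258,268:302,2]>120))*255
k=cv2.morphologyEx(k,cv2.MORPH_OPEN,np.ones((5,5)))
print("bar",rect(k>0,.022,P))
c=np.array([[52,203],[60,200],[123,233],[122,240],[30,285],[93,310]])
for p in c: print(p,toplane(p,.024,P)[0].round(4),toplane(p,.008,P)[0].round(4))
crop=f[185:335,0:150];cv2.imwrite("pics/c1.png",np.hstack([cv2.resize(crop,(400,400),interpolation=2),cv2.resize(f[110:260,215:365],(400,400),interpolation=2)]))
E
```

```text
board ((479.932861328125, 41.613067626953125), (98.7808837890625, 85.91120147705078), 3.334760904312134) 716
bar [ 4.74300e-01  5.10000e-02 -5.74500e-01  2.05798e+02  4.67571e+01]
[ 52 203] [ 0.4833 -0.3015] [ 0.4868 -0.3143]
[ 60 200] [ 0.479  -0.2885] [ 0.4823 -0.3007]
[123 233] [ 0.5335 -0.2022] [ 0.5387 -0.2114]
[122 240] [ 0.5449 -0.2056] [ 0.5506 -0.2149]
[ 30 285] [ 0.6188 -0.368 ] [ 0.6272 -0.3831]
[ 93 310] [ 0.6672 -0.2743] [ 0.6773 -0.286 ]
```

View pics/c1.png

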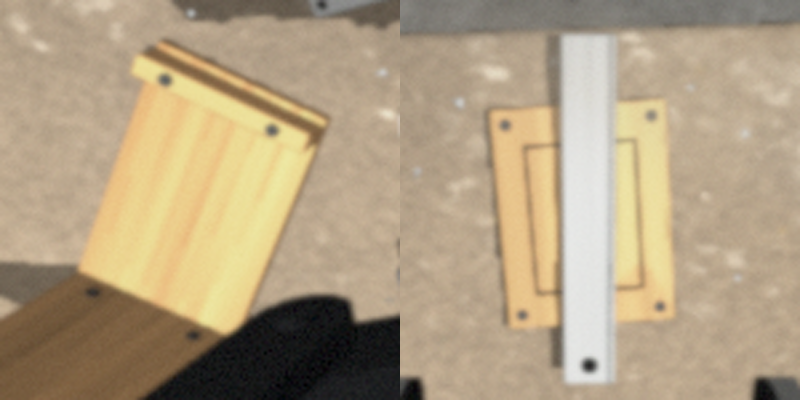

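```bash
cat >> h.py <<'E'
def fitrect(pts,L,W):
    """fit L x W rectangle to 4 corner world points; order: any consecutive"""
    c=pts.mean(0);d=(pts[1]-pts[0])-(pts[3]-pts[2]);e=(pts[2]-pts[1])-(pts[0]-pts[3])
    if np.linalg.norm(d)<np.linalg.norm(e):d,e=e,d
    a1=np.degrees(np.arctan2(d[1],d[0]))%180;a2=(np.degrees(np.arctan2(e[1],e[0]))%180)
    return c.round(4),a1,a2,np.linalg.norm(d)/2,np.linalg.norm(e)/2
E
python3 - <<'E'
from h import *
P=campose("wrist",state());o=np.array([215,110]);
for q in ([(489,108),(666,100),(675,318),(510,328)],[(525,148),(635,140),(643,285),(537,295)]):
    q=np.array(q)-[400,0];print(fitrect(toplane(q*.375+o,.010,P),0,0))
print("bar",fitrect(toplane((np.array([(561,34),(614,34),(614,382),(565,382)])-[400,0])*.375+o,.022,P),0,0))
o=np.array([0,185])
a=toplane(np.array([(78,272),(232,335)])*.375+o,.008,P)
b=toplane(np.array([(140,80),(308,150)])*.375+o,.024,P)
print(a,b,np.linalg.norm(a[0]-a[1]),np.linalg.norm(b[0]-b[1]))
for v in (a,b):
    d=v[1]-v[0];d/=np.linalg.norm(d);x=np.array([d[1],-d[0]]);x*=np.sign(x[0]);print(np.degrees(np.arctan2(x[1],x[0])),v.mean(0))
    print((a.mean(0)-b.mean(0))@x)
E
```

```text
(array([0.4768, 0.0495]), np.float64(2.455279723784292), np.float64(91.7381176675329), np.float64(0.12880161247936098), np.float64(0.09883302496136386))
(array([0.4776, 0.0494]), np.float64(2.4517895894585666), np.float64(93.51851684154674), np.float64(0.08600376719121404), np.float64(0.06263570740301772))
bar (array([0.4748, 0.0515]), np.float64(178.99574548996512), np.float64(88.64254417277307), np.float64(0.19856193321176568), np.float64(0.028641603688040047))
[[ 0.6308679  -0.38532271]
 [ 0.67826518 -0.29661248]] [[ 0.50204712 -0.30499524]
 [ 0.54673023 -0.21613823]] 0.10057836144934978 0.09945927702882616
-28.115289789582718 [ 0.65456654 -0.34096759]
0.1527057094262359
-26.696237395666948 [ 0.52438867 -0.26056673]
0.1524219361173857
```

>>> play_rows:
  linear:
    - [0.0075,0,-0.048]
    - [0.0075,0,-0.048]
    - [0.0075,0,-0.048]
    - [0.0075,0,-0.048]
    - [0.0075,0,-0.048]
    - [0.0075,0.001,-0.048]
    - [0,0,-0.018]
    - [0,0,-0.009]
  turn: [0.4,0,0,0,0,0,0,0]
  hand: 0.055

```text
time: 3.32
tool_pos: [0.4965, 0.0516, 0.012]
tool_rot: [-0.0, 0.009, 1.0, 0.0]
contact_force: [-0.6, 0.4, 0.3]
gripper_width: 0.642
grasp_force: 0.0
```

>>> play_rows:
  linear:
    - [0,0,0]
    - [0,0,0]
    - [0,0,0]
    - [0,0,0]
  turn: [0,0,0,0]
  hand: 0.0

```text
time: 3.82
tool_pos: [0.4983, 0.0508, 0.0143]
tool_rot: [0.002, 0.009, 1.0, 0.0]
contact_force: [-2.1, 1.6, 7.5]
gripper_width: 0.327
grasp_force: 60.5
```

>>> play_rows:
  linear:
    - [0,0,0.02]
    - [0,0,0.04]
    - [0,0,0.06]
    - [0,0,0.06]
    - [0,0,0.06]
  turn: [0,0,0,0,0]

```text
time: 4.45
tool_pos: [0.4961, 0.0507, 0.2539]
tool_rot: [0.0, 0.009, 1.0, -0.0]
contact_force: [1.3, -0.2, -2.3]
gripper_width: 0.324
grasp_force: 59.5
```

>>> play_rows:
  linear:
    - [0.015,-0.046,0]
    - [0.015,-0.046,0]
    - [0.015,-0.046,0]
    - [0.015,-0.046,0]
    - [0.015,-0.046,0]
    - [0.015,-0.046,0]
    - [0.015,-0.046,0]
    - [0.013,-0.043,0]
  turn: [-3.3,-3.3,-3.3,-3.3,-3.3,-3.3,-3.3,-3.3]

```text
time: 5.45
tool_pos: [0.6147, -0.3158, 0.2516]
tool_rot: [-0.0, 0.239, 0.971, 0.0]
contact_force: [0.6, -0.4, -0.9]
gripper_width: 0.331
grasp_force: 59.6
```

```bash
python3 - <<'E'
from h import *
tcp();w=grab_frame("wrist");s=grab_frame("side")
s=cv2.resize(s[90:230,180:340],(560,490))[:420]
cv2.imwrite("pics/b1.png",cv2.resize(np.hstack([w,s]),(800,300))[:,:,::-1])
E
```

```text
t 5.45 tcp [ 0.6147 -0.3158  0.2516] close-yaw 62.39 F [ 0.6 -0.4 -0.9] w 28.3 gf 59.6
```

View pics/b1.png

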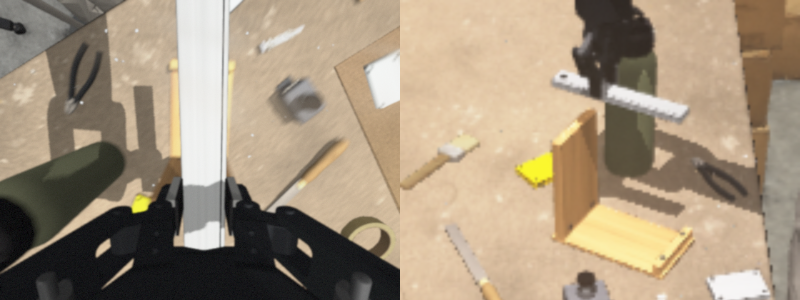

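>>> play_rows:
  linear:
    - [0,0,-0.03]
    - [0,0,-0.031]
    - [0,0,-0.005]
    - [0,0,-0.005]
    - [0,0,-0.005]
  turn: [0,0,0,0,0]

```text
time: 6.18
tool_pos: [0.6156, -0.3144, 0.1802]
tool_rot: [0.002, 0.237, 0.971, -0.0]
contact_force: [-4.9, 3.1, 8.2]
gripper_width: 0.327
grasp_force: 61.2
```

>>> play_rows:
  linear:
    - [0,0,-0.005]
    - [0,0,-0.005]
    - [0,0,-0.005]
    - [0,0,-0.005]
  turn: [0,0,0,0]

```text
time: 6.68
tool_pos: [0.6157, -0.3148, 0.1605]
tool_rot: [0.002, 0.237, 0.971, -0.001]
contact_force: [-3.6, 2.3, 6.0]
gripper_width: 0.327
grasp_force: 62.0
```

>>> play_rows:
  linear:
    - [0,0,-0.006]
    - [0,0,-0.006]
    - [0,0,-0.006]
    - [0,0,-0.006]
    - [0,0,-0.004]
    - [0,0,0]
  turn: [0,0,0,0,0,0]

```text
time: 7.42
tool_pos: [0.6149, -0.3143, 0.1292]
tool_rot: [0.0, 0.237, 0.971, -0.0]
contact_force: [-3.0, 1.5, 4.5]
gripper_width: 0.325
grasp_force: 58.9
```

```bash
python3 - <<'E'
from h import *
tcp();s=grab_frame("side");w=grab_frame("wrist")
s=cv2.resize(s[90:230,180:340],(560,490))[:420]
cv2.imwrite("pics/b2.png",cv2.resize(np.hstack([w,s]),(800,300))[:,:,::-1])
E
```

```text
t 7.42 tcp [ 0.6149 -0.3143  0.1292] close-yaw 62.53 F [-3.   1.5  4.5] w 27.8 gf 58.9
```

View pics/b2.png

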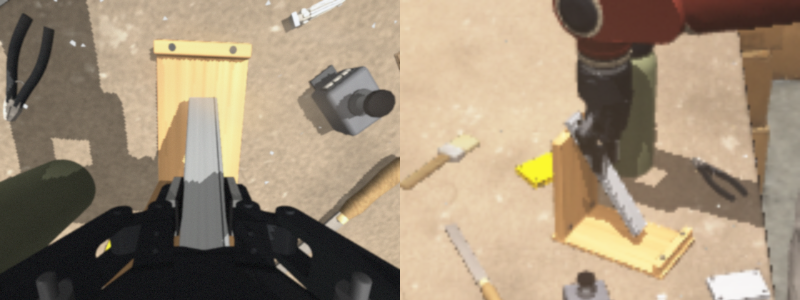

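Wrist view: the bar is tilted and its foot edge shows at about (190–217, 98). The stop's inner edge runs along row 57 and the rest's y-centre is near column 204. The side view confirms a slope of about 50°.

```bash
python3 - <<'E'
from h import *
s=state();P=campose("wrist",s);k=560/400
st=toplane(np.array([(157,57),(250,57)])*k,.024,P);ft=toplane(np.array([(190,98),(217,98)])*k,.037,P)
d=st[1]-st[0];L=np.linalg.norm(d);d/=L;x=np.array([d[1],-d[0]]);x*=np.sign(x[0]);y=np.array([-x[1],x[0]])
print("axis",np.degrees(np.arctan2(x[1],x[0])),"L",L,"mid",st.mean(0)+x*.075)
print("foot len",np.linalg.norm(ft[0]-ft[1]))
m=st.mean(0)+x*.075
for n,p in [("foot top edge",ft.mean(0)),("G",s["tool_pos"][:2])]: print(n,(p-m)@x,(p-m)@y)
E
```

```text
axis -27.49229458161103 L 0.09837566617796725 mid [ 0.59081548 -0.30156467]
foot len 0.02836172611206805
foot top edge -0.03317803780468082 -4.609986733083299e-06
G 0.027310515585476793 -9.516612544930268e-05
```

```bash
python3 - <<'E'
from h import *
s=grab_frame("side");P=campose("side");S=state()
for d in trace("side","bar")[:2]:
    r=d["region"];ys,xs=np.where(r);print(d["p"],xs.min(),xs.max(),ys.min(),ys.max())
m=np.array([.5905,-.3013]);a=np.radians(-27.5);x=np.array([np.cos(a),np.sin(a),0]);y=np.array([-x[1],x[0],0]);m=np.r_[m,0]
def inplane(px,yo=0):
    K,Rm,o=P;d=Rm@np.linalg.inv(K)@np.r_[px,1];t=(yo-(o-m)@y)/(d@y);X=o+t*d-m;return (X@x).round(4),X[2].round(4)
G=S["tool_pos"]-m;print("G",G@x,G[2]); print(proj(m+x*.075+[0,0,.18]+y*.052,P),proj(m-x*.075+[0,0,.024]+y*.052,P))
for px in [(276,184),(269,184),(248,137),(251,135)]: print(px,inplane(np.array(px,float)))
c=s[120:200,235:290];cv2.imwrite("pics/b3.png",cv2.resize(c,None,fx=7.5,fy=7.5,interpolation=2)[:,:,::-1])
E
```

```text
0.77 247 278 135 183
G 0.02774400918627095 0.12899246748260165
[[242.50805817 149.05576139]] [[280.01006393 195.76648766]]
(276, 184) (np.float64(-0.0325), np.float64(0.0256))
(269, 184) (np.float64(-0.0033), np.float64(0.0147))
(248, 137) (np.float64(0.0814), np.float64(0.1978))
(251, 135) (np.float64(0.069), np.float64(0.2101))
```

View pics/b3.png

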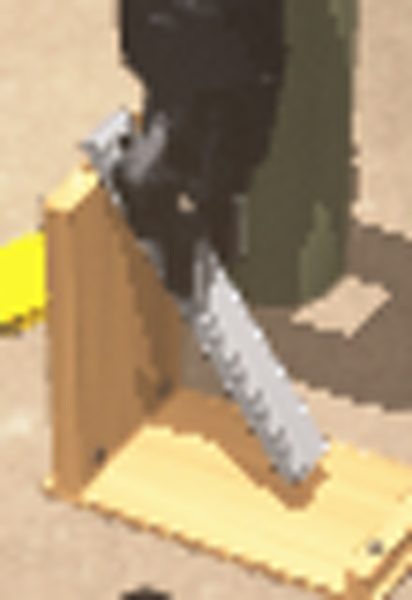

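The crop shows the bar's upper face. Its foot corners are at full-frame pixels (274.3,184.7) and (278.3,179.3), its top corners at (246,138.7) and (251.7,134.7).

```bash
python3 - <<'E'
from h import *
P=campose("side");m=np.r_[.5905,-.3013,0];a=np.radians(-27.5);x=np.array([np.cos(a),np.sin(a),0]);y=np.array([-x[1],x[0],0])
def inplane(px,yo=0):
    K,Rm,o=P;d=Rm@np.linalg.inv(K)@np.r_[px,1];t=(yo-(o-m)@y)/(d@y);X=o+t*d-m;return np.r_[X@x,X[2]]
f=(inplane((274.3,184.7),.015)+inplane((278.3,179.3),-.015))/2;t=(inplane((246,138.7),.015)+inplane((251.7,134.7),-.015))/2
d=t-f;print(f,t,np.linalg.norm(d),np.degrees(np.arctan2(d[1],d[0])))
E
```

```text
[-0.03366081  0.03557972] [0.07785008 0.2002407 ] 0.19886657736540148 55.89355115400429
```

>>> play_rows:
  linear:
    - [-0.008,0.0043,0]
    - [-0.008,0.0043,-0.002]
    - [-0.008,0.0043,-0.006]
    - [-0.008,0.0043,-0.006]
    - [0,0,-0.005]
    - [0,0,0]
  turn: [0,0,0,0,0,0]

```text
time: 8.38
tool_pos: [0.5841, -0.2979, 0.111]
tool_rot: [0.002, 0.238, 0.971, -0.001]
contact_force: [3.9, -0.2, 4.1]
gripper_width: 0.324
grasp_force: 59.3
```

>>> play_rows:
  linear:
    - [0,0,-0.002]
    - [-0.002,0.001,0]
    - [-0.002,0.001,0]
    - [-0.002,0.001,0]
    - [0,0,0]
  turn: [0,0,0,0,0]

```text
time: 9.0
tool_pos: [0.5815, -0.2968, 0.1129]
tool_rot: [0.007, 0.238, 0.971, -0.002]
contact_force: [8.4, -3.8, 10.4]
gripper_width: 0.329
grasp_force: 60.0
```

>>> play_rows:
  linear:
    - [0.002,-0.001,-0.002]
    - [0.002,-0.001,-0.002]
    - [0.002,-0.001,-0.002]
    - [0.002,-0.001,-0.002]
    - [0.002,-0.001,-0.002]
    - [0,0,0]
  turn: [0,0,0,0,0,0]

```text
time: 9.75
tool_pos: [0.5913, -0.3022, 0.1028]
tool_rot: [0.006, 0.237, 0.971, -0.002]
contact_force: [7.3, -5.1, 11.2]
gripper_width: 0.326
grasp_force: 58.5
```

```bash
python3 - <<'E'
from h import *
tcp();s=grab_frame("side");w=grab_frame("wrist")
s=cv2.resize(s[115:205,220:310],(420,420),interpolation=2)
cv2.imwrite("pics/b4.png",cv2.resize(np.hstack([w[:,70:490],s]),(800,400))[:,:,::-1])
E
```

```text
t 9.75 tcp [ 0.5913 -0.3022  0.1028] close-yaw 62.52 F [ 7.3 -5.1 11.2] w 27.8 gf 58.5
```

View pics/b4.png

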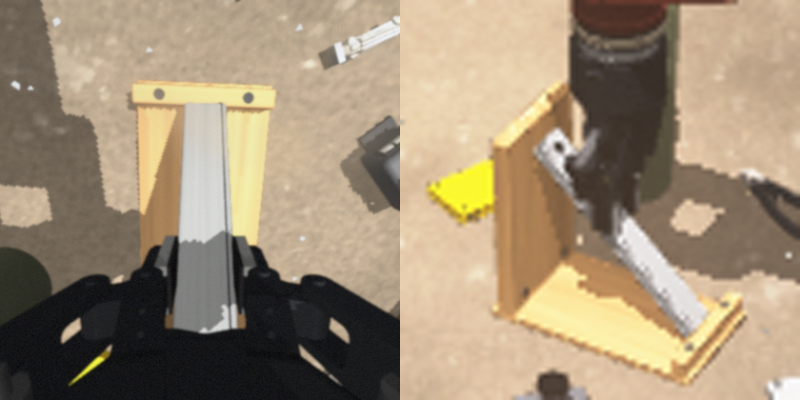

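Both views show the bar's foot seated against the stop, with the top end still a little short of the upright. I'll lean it a bit further and release it.

>>> play_rows:
  linear:
    - [0.002,-0.001,-0.002]
    - [0.002,-0.001,-0.002]
    - [0.001,-0.0005,-0.001]
    - [0,0,0]
  turn: [0,0,0,0]

```text
time: 10.35
tool_pos: [0.5931, -0.3025, 0.0952]
tool_rot: [0.002, 0.237, 0.971, -0.001]
contact_force: [2.3, -1.9, 3.0]
gripper_width: 0.322
grasp_force: 60.3
```

>>> play_rows:
  linear:
    - [0,0,0]
    - [0,0,0]
    - [0,0,0]
  turn: [0,0,0]
  hand: 0.055

```text
time: 10.72
tool_pos: [0.591, -0.3009, 0.091]
tool_rot: [-0.001, 0.237, 0.971, 0.0]
contact_force: [-0.4, 0.8, 0.2]
gripper_width: 0.645
grasp_force: 0.0
```

>>> play_rows:
  linear:
    - [0,0,0.03]
    - [0,0,0.05]
    - [0,0,0.06]
    - [0,0,0.06]
    - [0,0,0.04]
  turn: [0,0,0,0,0]

```text
time: 11.35
tool_pos: [0.592, -0.3017, 0.3359]
tool_rot: [0.002, 0.237, 0.971, -0.001]
contact_force: [0.1, -0.6, 0.2]
gripper_width: 0.642
grasp_force: 0.0
```

```bash
python3 - <<'E'
from h import *
tcp();s=grab_frame("side");P=campose("top");grab_frame("top");T=grab_frame("top")
for t,z in [("plate1",.012),("cover",.013)]:
    for d in trace("top",t):
        if d["p"]>.3: print(t,round(d["p"],2),np.round(d["location"]),rect(d["region"],z,P))
s=cv2.resize(s[115:205,220:310],(420,420),interpolation=2)
cv2.imwrite("pics/b5.png",np.hstack([s,cv2.resize(T[140:240,270:370],(380,420))])[:,:,::-1])
E
```

```text
t 11.35 tcp [ 0.592  -0.3017  0.3359] close-yaw 62.53 F [ 0.1 -0.6  0.2] w 54.8 gf 0.0
plate1 0.94 [227. 173.] [ 6.77400e-01 -2.10000e-03 -5.14800e+00  8.25591e+01  5.95562e+01]
plate1 0.92 [122. 248.] [ 0.4692  0.3551 12.051  78.5277 57.098 ]
plate1 0.73 [167. 248.] [ 0.4538  0.2158  0.4985 80.5325 57.1998]
plate1 0.51 [371. 152.] [ 0.7005 -0.483  38.2346 61.4    56.2663]
cover 0.85 [193. 178.] [ 0.6823  0.1082 18.5938 79.585  54.5647]
```

View pics/b5.png

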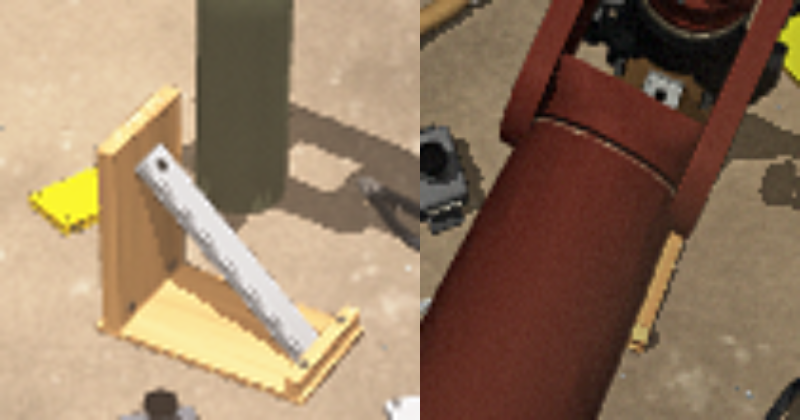

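The bar leans home with its foot at the stop and its top end on the upright, and the bottle is standing. On to the plates, starting with the one at (0.4225,-0.187).

>>> play_rows:
  linear:
    - [-0.034,0.023,0]
    - [-0.034,0.023,-0.02]
    - [-0.034,0.023,-0.035]
    - [-0.034,0.023,-0.035]
    - [-0.034,0.023,-0.035]
    - [0,0,0]
    - [0,0,0]
  turn: [8.1,8.1,8.1,8.1,8.1,0,0]
  hand: 0.074

```text
time: 12.48
tool_pos: [0.4216, -0.1864, 0.2065]
tool_rot: [-0.0, -0.113, 0.994, 0.0]
contact_force: [0.6, -0.1, 0.9]
gripper_width: 0.864
grasp_force: 0.0
```

```bash
cat >> h.py <<'E'
def aim(zt=.012,fn=None,thing="plate1"):
    """find the plate nearest the TCP in the wrist picture; print the needed moves"""
    s=tcp();P=campose("wrist",s);f=grab_frame("wrist")
    if fn: cv2.imwrite("pics/"+fn,f[:,:,::-1])
    best=[]
    for d in trace("wrist",thing):
        if d["p"]<.3: continue
        r=rect(d["region"],zt,P);best.append((np.hypot(*(r[:2]-s["tool_pos"][:2])),r,d))
    best.sort(key=lambda b:b[0]);_,r,d=best[0]
    # refine: bright pixels near the region
    dy=(r[2]+90-yaw(s)+90)%180-90
    print("p",round(d["p"],2),"rect",r,"move dx,dy",np.round(r[:2]-s["tool_pos"][:2],4),"turn",round(dy,1));return r,f,d
E
python3 - <<'E'
from h import *
aim(.012,"p1.png")
E
```

```text
t 12.47 tcp [ 0.4216 -0.1864  0.2065] close-yaw 102.99 F [ 0.6 -0.1  0.9] w 73.8 gf 0.0
p 0.67 rect [ 0.424  -0.1899 13.1054 80.3415 56.0807] move dx,dy [ 0.0024 -0.0035] turn 0.1
```

View pics/p1.png

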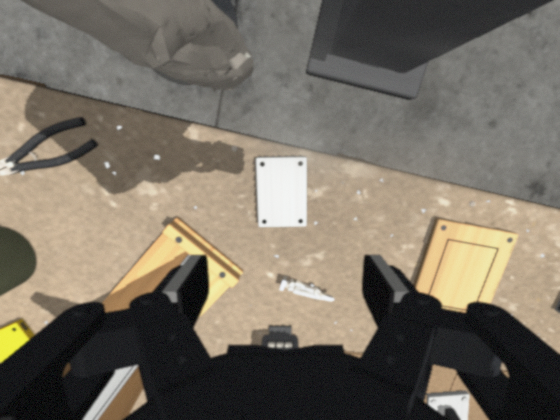

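Plate 1 is clearly seen at (281,192) and the trace fits it. I'll pick it now.

>>> play_rows:
  linear:
    - [0.002,-0.0035,-0.05]
    - [0,0,-0.05]
    - [0,0,-0.05]
    - [0,0,-0.035]
    - [0,0,-0.0185]
    - [0,0,0]
  turn: [0.1,0,0,0,0,0]

```text
time: 13.32
tool_pos: [0.4242, -0.1904, 0.0034]
tool_rot: [-0.001, -0.114, 0.993, 0.0]
contact_force: [-0.2, -0.3, 0.5]
gripper_width: 0.868
grasp_force: 0.0
```

>>> play_rows:
  linear:
    - [0,0,0]
    - [0,0,0]
    - [0,0,0]
    - [0,0,0]
  turn: [0,0,0,0]
  hand: 0.0

```text
time: 13.82
tool_pos: [0.4258, -0.1913, 0.0064]
tool_rot: [0.002, -0.114, 0.993, -0.002]
contact_force: [0.8, -0.1, 5.5]
gripper_width: 0.613
grasp_force: 61.5
```

>>> play_rows:
  linear:
    - [0,0,0.02]
    - [0,0,0.05]
    - [0.01,0.04,0.03]
    - [0.01,0.05,0]
    - [0.01,0.05,0]
    - [0.01,0.05,0]
    - [0.012,0.045,0]
    - [0,0,0]
  turn: [0,0,0,-3,-3,-3,-1.5,0]

```text
time: 14.82
tool_pos: [0.4765, 0.0475, 0.1048]
tool_rot: [0.001, -0.025, 1.0, 0.0]
contact_force: [-0.1, -0.4, -0.7]
gripper_width: 0.613
grasp_force: 63.3
```

>>> play_rows:
  linear:
    - [0.0005,0.002,-0.04]
    - [0,0,-0.03]
    - [0,0,-0.013]
    - [0,0,-0.003]
    - [0,0,-0.003]
    - [0,0,0]
  turn: [-0.3,0,0,0,0,0]

```text
time: 15.58
tool_pos: [0.4776, 0.0467, 0.0165]
tool_rot: [0.001, -0.02, 1.0, -0.0]
contact_force: [-2.1, -1.3, 3.1]
gripper_width: 0.612
grasp_force: 64.1
```

>>> play_rows:
  linear:
    - [0,0,0]
    - [0,0,0]
    - [0,0,0]
  turn: [0,0,0]
  hand: 0.074

```text
time: 15.95
tool_pos: [0.4764, 0.0471, 0.015]
tool_rot: [0.0, -0.02, 1.0, -0.0]
contact_force: [0.6, -0.1, 0.1]
gripper_width: 0.865
grasp_force: 0.0
```

>>> play_rows:
  linear:
    - [0,0,0.03]
    - [0,0,0.05]
    - [0,0,0.05]
    - [0,0,0.05]
    - [0,0,0]
    - [0,0,0]
  turn: [0,0,0,0,0,0]

```text
time: 16.7
tool_pos: [0.4759, 0.0471, 0.1943]
tool_rot: [-0.0, -0.02, 1.0, 0.0]
contact_force: [0.5, -0.8, -0.5]
gripper_width: 0.868
grasp_force: 0.0
```

```bash
python3 - <<'E'
from h import *
r,f,d=aim(.022)
cv2.imwrite("pics/q1.png",cv2.resize(f[130:270,200:370],(800,659),interpolation=2)[:600,:,::-1])
E
```

```text
t 16.7 tcp [0.4759 0.0471 0.1943] close-yaw 92.33 F [ 0.5 -0.8 -0.5] w 74.1 gf 0.0
p 0.92 rect [4.75500e-01 4.74000e-02 2.49100e+00 7.98042e+01 5.64130e+01] move dx,dy [-0.0004  0.0003] turn 0.2
```

View pics/q1.png

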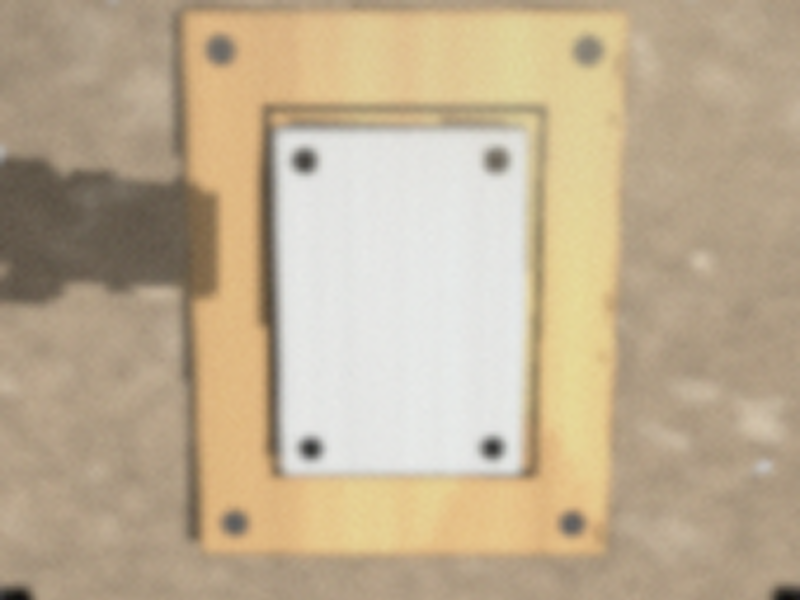

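The plate lies inside the drawn rectangle. Rectangle corners in the crop are at about (265,107), (545,107), (533,475) and (275,475); board corners at (182,10), (627,12), (604,552) and (203,550). I'll check the offset.

```bash
python3 - <<'E'
from h import *
P=campose("wrist",state());o=np.array([200,130]);k=170/800
for q,z in (([(265,107),(545,107),(533,475),(275,475)],.01),([(182,10),(627,12),(604,552),(203,550)],.01),([(272,127),(527,127),(523,474),(281,474)],.022)):
    print(fitrect(toplane(np.array(q)*k+o,z,P),0,0))
E
```

```text
(array([0.4751, 0.048 ]), np.float64(2.1910918915657005), np.float64(92.30199914803208), np.float64(0.08677429969071802), np.float64(0.06231952338013514))
(array([0.4745, 0.0479]), np.float64(2.2349025162707115), np.float64(92.02510497302893), np.float64(0.12703181299888838), np.float64(0.09783002157928515))
(array([0.4748, 0.0471]), np.float64(2.7109209818130773), np.float64(92.30197088502149), np.float64(0.07907419857152713), np.float64(0.055568676764557706))
```

>>> play_rows:
  linear:
    - [-0.006,0.045,0.01]
    - [-0.006,0.045,0]
    - [-0.006,0.045,0]
    - [-0.004,0.034,0]
    - [0,0,0]
    - [0,0,0]
  turn: [-1,0,0,0,0,0]

```text
time: 17.55
tool_pos: [0.4537, 0.2154, 0.2034]
tool_rot: [-0.001, -0.012, 1.0, -0.001]
contact_force: [-0.1, 0.0, -0.3]
gripper_width: 0.865
grasp_force: 0.0
```

```bash
python3 -c "
from h import *
aim(.012)"
```

```text
t 17.55 tcp [0.4537 0.2154 0.2034] close-yaw 91.33 F [-0.1  0.  -0.3] w 73.9 gf 0.0
p 0.98 rect [ 0.4561  0.2172  1.1408 81.1312 56.8068] move dx,dy [0.0024 0.0018] turn -0.2
```

>>> play_rows:
  linear:
    - [0.0024,0.0018,-0.05]
    - [0,0,-0.05]
    - [0,0,-0.05]
    - [0,0,-0.033]
    - [0,0,-0.017]
    - [0,0,0]
  turn: [-0.2,0,0,0,0,0]

```text
time: 18.4
tool_pos: [0.4562, 0.2171, 0.004]
tool_rot: [-0.001, -0.009, 1.0, -0.0]
contact_force: [0.3, -0.5, -0.3]
gripper_width: 0.866
grasp_force: 0.0
```

>>> play_rows:
  linear:
    - [0,0,0]
    - [0,0,0]
    - [0,0,0]
    - [0,0,0]
  turn: [0,0,0,0]
  hand: 0.0

```text
time: 18.9
tool_pos: [0.4585, 0.2182, 0.0077]
tool_rot: [0.002, -0.01, 1.0, 0.0]
contact_force: [-1.2, -1.6, 5.6]
gripper_width: 0.595
grasp_force: 61.3
```

>>> play_rows:
  linear:
    - [0,0,0.02]
    - [0,0,0.05]
    - [0.004,-0.034,0.03]
    - [0.004,-0.034,0]
    - [0.004,-0.034,0]
    - [0.004,-0.034,0]
    - [0.004,-0.034,0]
    - [0,0,0]
  turn: [0,0,1.2,0,0,0,0,0]

```text
time: 19.9
tool_pos: [0.4777, 0.0462, 0.1065]
tool_rot: [0.002, -0.019, 1.0, -0.0]
contact_force: [0.7, -0.4, -0.3]
gripper_width: 0.591
grasp_force: 62.5
```

```bash
python3 -c "
from h import *
tcp()"
```

```text
t 19.9 tcp [0.4777 0.0462 0.1065] close-yaw 92.14 F [ 0.7 -0.4 -0.3] w 50.4 gf 62.5
```

>>> play_rows:
  linear:
    - [0,0.0007,-0.04]
    - [0,0,-0.025]
    - [0,0,-0.008]
    - [0,0,-0.003]
    - [0,0,-0.003]
    - [0,0,0]
  turn: [0.1,0,0,0,0,0]

```text
time: 20.65
tool_pos: [0.4781, 0.049, 0.0296]
tool_rot: [0.001, -0.021, 1.0, 0.0]
contact_force: [-8.1, 0.9, 13.8]
gripper_width: 0.594
grasp_force: 72.2
```

>>> play_rows:
  linear:
    - [0,0,0]
    - [0,0,0]
    - [0,0,0]
  turn: [0,0,0]
  hand: 0.074

```text
time: 21.02
tool_pos: [0.477, 0.0485, 0.0262]
tool_rot: [0.0, -0.021, 1.0, -0.0]
contact_force: [-0.3, -0.3, -0.3]
gripper_width: 0.866
grasp_force: 0.0
```

>>> play_rows:
  linear:
    - [0,0,0.03]
    - [0,0,0.05]
    - [0,0,0.05]
    - [0,0,0.05]
    - [0,0,0]
    - [0,0,0]
  turn: [0,0,0,0,0,0]

```text
time: 21.78
tool_pos: [0.4763, 0.0485, 0.2052]
tool_rot: [-0.0, -0.021, 1.0, 0.0]
contact_force: [-0.4, -0.5, -1.0]
gripper_width: 0.867
grasp_force: 0.0
```

```bash
python3 - <<'E'
from h import *
r,f,d=aim(.034)
cv2.imwrite("pics/q2.png",cv2.resize(f[130:270,200:370],(728,600),interpolation=2)[:,:,::-1])
P=campose("top");grab_frame("top")
for t,z in [("plate1",.012),("cover",.013)]:
    for d in trace("top",t):
        if d["p"]>.3: print(t,round(d["p"],2),np.round(d["location"]),rect(d["region"],z,P))
E
```

```text
t 21.77 tcp [0.4763 0.0485 0.2052] close-yaw 92.43 F [-0.4 -0.5 -1. ] w 74.1 gf 0.0
p 0.77 rect [4.76700e-01 4.91000e-02 2.40500e+00 7.95352e+01 5.59296e+01] move dx,dy [0.0004 0.0006] turn -0.0
plate1 0.97 [123. 250.] [ 0.4689  0.3542 12.2483 81.5757 58.7811]
plate1 0.86 [158. 185.] [ 0.6658  0.235  -3.2416 84.5488 56.0877]
plate1 0.69 [228. 176.] [ 6.76800e-01 -3.50000e-03 -5.17490e+00  8.28203e+01  5.59744e+01]
plate1 0.6 [223. 239.] [ 4.71600e-01  2.87000e-02 -5.20170e+00  6.78963e+01  2.23353e+01]
plate1 0.55 [371. 147.] [ 0.7088 -0.4784 37.8579 80.357  63.4357]
cover 0.69 [196. 176.] [ 0.6836  0.107  21.01   84.8266 58.5041]
```

View pics/q2.png

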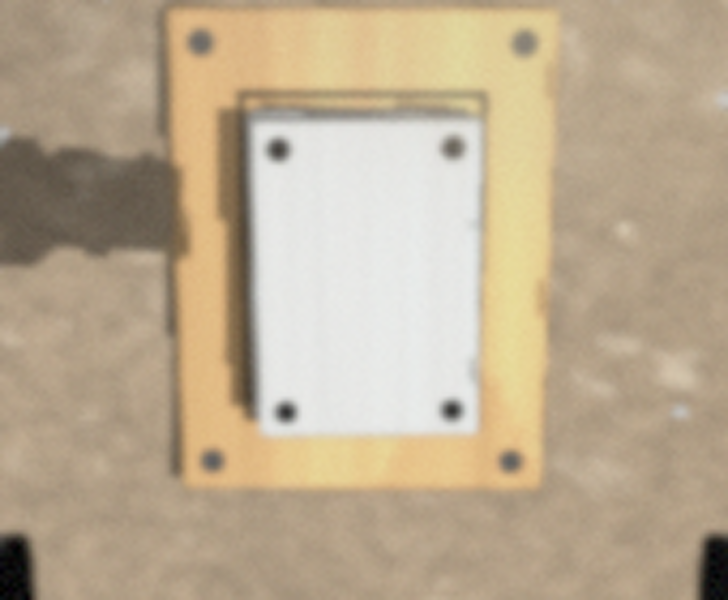

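Plate 2 sits on plate 1, about 1.5 mm off. Next is the plate at (0.4695,0.355).

>>> play_rows:
  linear:
    - [-0.001,0.051,0]
    - [-0.001,0.051,0]
    - [-0.001,0.051,0]
    - [-0.001,0.051,0]
    - [-0.001,0.051,0]
    - [-0.001,0.051,0]
    - [0,0,0]
    - [0,0,0]
  turn: [2,2,2,2,2,0,0,0]

```text
time: 23.02
tool_pos: [0.4703, 0.3541, 0.2048]
tool_rot: [-0.001, -0.108, 0.994, -0.001]
contact_force: [-0.5, -0.8, 0.8]
gripper_width: 0.868
grasp_force: 0.0
```

```bash
python3 -c "
from h import *
aim(.012)"
```

```text
t 23.02 tcp [0.4703 0.3541 0.2048] close-yaw 102.45 F [-0.5 -0.8  0.8] w 74.1 gf 0.0
p 0.62 rect [  0.627    0.2143 -77.5313  12.9573   6.8286] move dx,dy [ 0.1567 -0.1398] turn -90.0
```

```bash
sed -i 's/        r=rect(d\["region"\],zt,P);best/        r=rect(d["region"],zt,P)\n        if r[3]<65 or r[4]<40: continue\n        best/' h.py; python3 -c "
from h import *
P=look([('plate1',.012)],th=.05)
try: aim(.012)
except Exception as e: print(e)
f=grab_frame('wrist');cv2.imwrite('pics/tmp.png',f[:,:,::-1])
h=cv2.cvtColor(f,cv2.COLOR_RGB2HSV);m=((h[...,1]<40)&(h[...,2]>170)).astype(np.uint8);m=cv2.morphologyEx(m,cv2.MORPH_OPEN,np.ones((5,5)))
n,l,st,c=cv2.connectedComponentsWithStats(m)
for i in range(1,n):
    if st[i,4]>800: print(st[i],rect(l==i,.012,P[0]))
"
```

```text
t 23.12 tcp [0.4707 0.3535 0.2053] close-yaw 102.36 F [-0.8 -0.1  0.5] w 74.1 gf 0.0
plate1 0.85 [289. 189.] [ 0.4708  0.3573 12.0168 81.1941 55.7414] 
plate1 0.78 [ 28. 139.] [4.7610e-01 7.1800e-02 2.3457e+00 8.0679e+01 8.1815e+00] 
plate1 0.69 [ 13. 142.] [ 4.80600e-01  5.57000e-02 -1.41380e+00  8.70284e+01  2.92264e+01] EDGE
plate1 0.49 [147. 290.] [  0.6273   0.2132 -58.0552  15.8434   7.8166] 
plate1 0.31 [ 48. 298.] [ 0.6734  0.106  14.4462 64.1169 61.5674] 
t 23.23 tcp [0.4709 0.3534 0.2057] close-yaw 102.34 F [ 0.4 -0.5 -0.5] w 74.2 gf 0.0
p 0.67 rect [ 0.4711  0.3575 12.3179 81.2894 57.204 ] move dx,dy [0.0002 0.0041] turn -0.0
[  0 119  19  59 827] [ 4.91500e-01  5.05000e-02 -1.41380e+00  6.40239e+01  1.93845e+01]
[ 264  156   51   70 3276] [ 0.4706  0.3573 11.6433 79.4395 55.8946]
[ 380  230   70   45 1696] [  0.5134   0.5239 -53.7383  80.2688  54.0088]
```

>>> play_rows:
  linear:
    - [0,0.004,-0.05]
    - [0,0,-0.05]
    - [0,0,-0.05]
    - [0,0,-0.035]
    - [0,0,-0.017]
    - [0,0,0]
  turn: [-0.3,0,0,0,0,0]

```text
time: 24.12
tool_pos: [0.4702, 0.358, 0.0031]
tool_rot: [-0.001, -0.105, 0.994, -0.0]
contact_force: [-0.7, 0.2, 0.4]
gripper_width: 0.869
grasp_force: 0.0
```

>>> play_rows:
  linear:
    - [0,0,0]
    - [0,0,0]
    - [0,0,0]
    - [0,0,0]
  turn: [0,0,0,0]
  hand: 0.0

```text
time: 24.62
tool_pos: [0.4726, 0.3596, 0.0069]
tool_rot: [0.002, -0.106, 0.994, 0.001]
contact_force: [-0.2, -2.3, 4.5]
gripper_width: 0.609
grasp_force: 61.5
```

>>> play_rows:
  linear:
    - [0,0,0.02]
    - [0,0,0.05]
    - [0.001,-0.05,0.03]
    - [0.001,-0.052,0]
    - [0.001,-0.052,0]
    - [0.001,-0.052,0]
    - [0.001,-0.052,0]
    - [0.001,-0.052,0]
  turn: [0,0,-2,-2,-2,-2,-1.8,0]

```text
time: 25.62
tool_pos: [0.4769, 0.047, 0.1054]
tool_rot: [0.001, -0.02, 1.0, -0.0]
contact_force: [0.2, -0.0, -0.6]
gripper_width: 0.606
grasp_force: 63.0
```

>>> play_rows:
  linear:
    - [0,0,0]
    - [0,0,0]
    - [0,0,0]
  turn: [0,0,0]

```text
time: 26.0
tool_pos: [0.4767, 0.0497, 0.1042]
tool_rot: [0.0, -0.021, 1.0, 0.0]
contact_force: [-0.7, -0.6, -0.7]
gripper_width: 0.606
grasp_force: 63.1
```

```bash
python3 -c "
from h import *
tcp()"
```

```text
t 26.0 tcp [0.4767 0.0497 0.1042] close-yaw 92.43 F [-0.7 -0.6 -0.7] w 51.8 gf 63.1
```

>>> play_rows:
  linear:
    - [0.001,-0.0019,-0.03]
    - [0,0,-0.02]
    - [0,0,-0.006]
    - [0,0,-0.002]
    - [0,0,-0.003]
    - [0,0,-0.003]
    - [0,0,0]
    - [0,0,0]
  turn: [0,0,0,0,0,0,0,0]

```text
time: 27.0
tool_pos: [0.4784, 0.0467, 0.0409]
tool_rot: [0.001, -0.02, 1.0, 0.0]
contact_force: [-1.8, 0.6, 4.7]
gripper_width: 0.606
grasp_force: 65.2
```

>>> play_rows:
  linear:
    - [0,0,0]
    - [0,0,0]
    - [0,0,0]
  turn: [0,0,0]
  hand: 0.074

```text
time: 27.38
tool_pos: [0.4775, 0.0466, 0.0395]
tool_rot: [-0.0, -0.02, 1.0, -0.0]
contact_force: [0.9, -0.1, -0.8]
gripper_width: 0.865
grasp_force: 0.0
```

>>> play_rows:
  linear:
    - [0,0,0.03]
    - [0,0,0.05]
    - [0,0,0.05]
    - [0,0,0.05]
    - [0,0,0]
    - [0,0,0]
  turn: [0,0,0,0,0,0]

```text
time: 28.12
tool_pos: [0.4773, 0.0466, 0.2192]
tool_rot: [-0.0, -0.02, 1.0, 0.0]
contact_force: [-0.2, 0.2, -0.5]
gripper_width: 0.868
grasp_force: 0.0
```

```bash
python3 - <<'E'
from h import *
aim(.046)
P=campose("top");grab_frame("top")
for t,z in [("plate1",.012),("cover",.013)]:
    for d in trace("top",t):
        if d["p"]>.3: print(t,round(d["p"],2),np.round(d["location"]),rect(d["region"],z,P))
E
```

```text
t 28.12 tcp [0.4773 0.0466 0.2192] close-yaw 92.33 F [-0.2  0.2 -0.5] w 74.1 gf 0.0
p 0.94 rect [4.76500e-01 4.68000e-02 1.86890e+00 7.91328e+01 5.65884e+01] move dx,dy [-0.0008  0.0002] turn -0.5
plate1 0.92 [229. 176.] [ 6.77700e-01 -8.00000e-04  1.25260e+00  8.04501e+01  5.20584e+01]
plate1 0.83 [369. 150.] [ 0.7073 -0.4793 35.6375 86.9649 61.8647]
plate1 0.71 [158. 187.] [ 0.6657  0.2368 -3.671  77.7986 52.7607]
plate1 0.52 [224. 236.] [ 4.73100e-01  2.86000e-02 -5.20170e+00  6.49498e+01  2.23564e+01]
cover 0.85 [194. 178.] [ 0.683   0.1084 18.5452 77.2035 54.6059]
```

>>> play_rows:
  linear:
    - [0.05,-0.012,0]
    - [0.05,-0.012,0]
    - [0.05,-0.012,0]
    - [0.05,-0.012,-0.01]
    - [0,0,0]
    - [0,0,0]
    - [0,0,0]
  turn: [-1.3,0,0,0,0,0,0]

```text
time: 29.25
tool_pos: [0.677, -0.001, 0.2107]
tool_rot: [0.0, -0.009, 1.0, -0.0]
contact_force: [0.2, -0.0, 0.6]
gripper_width: 0.867
grasp_force: 0.0
```

```bash
python3 -c "
from h import *
aim(.017);aim(.017)"
```

```text
t 29.25 tcp [ 0.677  -0.001   0.2107] close-yaw 91.05 F [ 0.2 -0.   0.6] w 74.0 gf 0.0
p 0.67 rect [ 6.79200e-01 -5.00000e-04 -1.65900e-01  8.03678e+01  5.54734e+01] move dx,dy [0.0022 0.0005] turn -1.2
t 29.35 tcp [ 0.6771 -0.001   0.2111] close-yaw 91.05 F [ 0.5 -0.4 -0.2] w 74.0 gf 0.0
p 0.64 rect [ 6.78700e-01 -7.00000e-04  7.42800e-01  8.13702e+01  5.65249e+01] move dx,dy [0.0016 0.0003] turn -0.3
```

>>> play_rows:
  linear:
    - [0.0018,0.0004,-0.05]
    - [0,0,-0.05]
    - [0,0,-0.05]
    - [0,0,-0.036]
    - [0,0,-0.0165]
    - [0,0,0]
    - [0,0,0]
  turn: [-0.7,0,0,0,0,0,0]

```text
time: 30.32
tool_pos: [0.6812, -0.0011, 0.0098]
tool_rot: [0.002, -0.003, 1.0, -0.0]
contact_force: [0.6, -0.0, 0.3]
gripper_width: 0.866
grasp_force: 0.0
```

>>> play_rows:
  linear:
    - [0,0,0]
    - [0,0,0]
    - [0,0,0]
    - [0,0,0]
  turn: [0,0,0,0]
  hand: 0.0

```text
time: 30.82
tool_pos: [0.6814, -0.0011, 0.0103]
tool_rot: [0.002, -0.003, 1.0, -0.0]
contact_force: [-0.4, 0.0, 6.9]
gripper_width: 0.626
grasp_force: 62.6
```

>>> play_rows:
  linear:
    - [0,0,0.02]
    - [0,0,0.05]
    - [0,0,0.04]
    - [-0.05,0.012,0]
    - [-0.05,0.012,0]
    - [-0.05,0.012,0]
    - [-0.05,0.012,0]
    - [0,0,0]
  turn: [0,0,0,1,1,0,0,0]

```text
time: 31.82
tool_pos: [0.4755, 0.0479, 0.1163]
tool_rot: [-0.001, -0.021, 1.0, 0.0]
contact_force: [-0.2, -0.5, -0.5]
gripper_width: 0.622
grasp_force: 63.3
```

>>> play_rows:
  linear:
    - [0,0,0]
    - [0,0,0]
    - [0,0,0]
    - [0,0,0]
  turn: [0,0,0,0]

```text
time: 32.33
tool_pos: [0.48, 0.0468, 0.1173]
tool_rot: [-0.0, -0.02, 1.0, 0.0]
contact_force: [-0.7, -0.2, -1.2]
gripper_width: 0.616
grasp_force: 63.4
```

```bash
python3 -c "
from h import *
tcp()"
```

```text
t 32.33 tcp [0.48   0.0468 0.1173] close-yaw 92.31 F [-0.7 -0.2 -1.2] w 52.6 gf 63.4
```

>>> play_rows:
  linear:
    - [-0.0018,0.001,-0.03]
    - [0,0,-0.02]
    - [0,0,-0.008]
    - [0,0,0]
    - [0,0,0]
    - [0,0,0]
  turn: [0,0,0,0,0,0]

```text
time: 33.08
tool_pos: [0.4784, 0.048, 0.0604]
tool_rot: [0.001, -0.02, 1.0, -0.0]
contact_force: [-0.2, -0.6, -0.7]
gripper_width: 0.623
grasp_force: 63.3
```

>>> play_rows:
  linear:
    - [0,0,-0.004]
    - [0,0,-0.003]
    - [0,0,-0.002]
    - [0,0,0]
    - [0,0,0]
  turn: [0,0,0,0,0]

```text
time: 33.7
tool_pos: [0.4776, 0.048, 0.051]
tool_rot: [-0.0, -0.02, 1.0, -0.0]
contact_force: [-3.9, -0.6, 5.7]
gripper_width: 0.619
grasp_force: 64.3
```

>>> play_rows:
  linear:
    - [0,0,0]
    - [0,0,0]
    - [0,0,0]
  turn: [0,0,0]
  hand: 0.074

```text
time: 34.08
tool_pos: [0.4776, 0.048, 0.0502]
tool_rot: [0.0, -0.02, 1.0, -0.0]
contact_force: [-0.6, -0.2, 0.4]
gripper_width: 0.869
grasp_force: 0.0
```

>>> play_rows:
  linear:
    - [0,0,0.03]
    - [0,0,0.05]
    - [0,0,0.05]
    - [0,0,0.05]
    - [0,0,0]
    - [0,0,0]
  turn: [0,0,0,0,0,0]

```text
time: 34.83
tool_pos: [0.4774, 0.048, 0.2298]
tool_rot: [-0.0, -0.02, 1.0, 0.0]
contact_force: [-1.1, -0.9, -0.4]
gripper_width: 0.866
grasp_force: 0.0
```

```bash
python3 - <<'E'
from h import *
aim(.058)
P=campose("top");grab_frame("top")
for t,z in [("plate1",.012),("cover",.013)]:
    for d in trace("top",t):
        if d["p"]>.3: print(t,round(d["p"],2),np.round(d["location"]),rect(d["region"],z,P))
E
```

```text
t 34.83 tcp [0.4774 0.048  0.2298] close-yaw 92.33 F [-1.1 -0.9 -0.4] w 73.9 gf 0.0
p 0.95 rect [4.76300e-01 4.84000e-02 2.30390e+00 8.05434e+01 5.57296e+01] move dx,dy [-0.0011  0.0004] turn -0.0
plate1 0.96 [372. 149.] [ 0.7086 -0.4798 38.2344 78.0882 61.2163]
plate1 0.89 [158. 183.] [ 0.6642  0.2353 -3.6977 82.0442 56.1135]
plate1 0.54 [224. 236.] [ 4.75200e-01  3.16000e-02 -5.17490e+00  6.83079e+01  2.23673e+01]
cover 0.57 [194. 176.] [ 0.6833  0.1085 18.8989 77.4573 57.0225]
```

>>> play_rows:
  linear:
    - [0.047,0.047,0]
    - [0.047,0.047,0]
    - [0.047,0.047,0]
    - [0.047,0.047,-0.02]
    - [0,0,0]
    - [0,0,0]
    - [0,0,0]
    - [0,0,0]
  turn: [-2.5,-2.5,0,0,0,0,0,0]

```text
time: 36.08
tool_pos: [0.6525, 0.2221, 0.2141]
tool_rot: [0.001, 0.024, 1.0, 0.0]
contact_force: [-0.6, 0.5, 0.2]
gripper_width: 0.867
grasp_force: 0.0
```

```bash
python3 -c "
from h import *
aim(.017);aim(.017)"
```

```text
t 36.08 tcp [0.6525 0.2221 0.2141] close-yaw 87.27 F [-0.6  0.5  0.2] w 74.0 gf 0.0
p 0.75 rect [ 0.6655  0.2345 -0.9693 81.6251 56.6266] move dx,dy [0.013  0.0124] turn 1.8
t 36.17 tcp [0.6525 0.2224 0.2137] close-yaw 87.29 F [ 1.1  0.4 -0.4] w 74.1 gf 0.0
p 0.77 rect [ 0.6656  0.2351 -2.7459 81.0084 56.9767] move dx,dy [0.0131 0.0127] turn -0.0
```

>>> play_rows:
  linear:
    - [0.013,0.0126,-0.04]
    - [0,0,-0.05]
    - [0,0,-0.05]
    - [0,0,-0.045]
    - [0,0,-0.0195]
    - [0,0,0]
    - [0,0,0]
  turn: [0.7,0,0,0,0,0,0]

```text
time: 37.15
tool_pos: [0.6674, 0.236, 0.0106]
tool_rot: [0.002, 0.017, 1.0, 0.001]
contact_force: [-0.0, -0.2, 0.5]
gripper_width: 0.868
grasp_force: 0.0
```

>>> play_rows:
  linear:
    - [0,0,0]
    - [0,0,0]
    - [0,0,0]
    - [0,0,0]
  turn: [0,0,0,0]
  hand: 0.0

```text
time: 37.65
tool_pos: [0.6677, 0.2361, 0.0115]
tool_rot: [0.002, 0.017, 1.0, 0.001]
contact_force: [-1.7, 0.4, 5.1]
gripper_width: 0.616
grasp_force: 61.6
```

>>> play_rows:
  linear:
    - [0,0,0.03]
    - [0,0,0.05]
    - [0,0,0.04]
    - [-0.037,-0.037,0]
    - [-0.037,-0.037,0]
    - [-0.037,-0.037,0]
    - [-0.037,-0.037,0]
    - [-0.039,-0.039,0]
  turn: [0,0,0,2.2,2.2,0,0,0]

```text
time: 38.65
tool_pos: [0.4777, 0.0475, 0.1288]
tool_rot: [0.001, -0.021, 1.0, -0.0]
contact_force: [-0.4, -1.9, -0.4]
gripper_width: 0.616
grasp_force: 63.2
```

>>> play_rows:
  linear:
    - [0,0,0]
    - [0,0,0]
    - [0,0,0]
    - [0,0,0]
    - [0,0,0]
  turn: [0,0,0,0,0]

```text
time: 39.28
tool_pos: [0.4789, 0.0489, 0.1278]
tool_rot: [-0.0, -0.022, 1.0, 0.0]
contact_force: [-0.6, -0.2, -1.9]
gripper_width: 0.616
grasp_force: 63.2
```

```bash
python3 -c "
from h import *
tcp()"
```

```text
t 39.27 tcp [0.4789 0.0489 0.1278] close-yaw 92.47 F [-0.6 -0.2 -1.9] w 52.6 gf 63.2
```

>>> play_rows:
  linear:
    - [-0.0005,-0.0009,-0.03]
    - [0,0,-0.02]
    - [0,0,-0.005]
    - [0,0,0]
    - [0,0,0]
    - [0,0,0]
  turn: [-0.15,0,0,0,0,0]

```text
time: 40.02
tool_pos: [0.4788, 0.0476, 0.0738]
tool_rot: [0.001, -0.02, 1.0, -0.0]
contact_force: [-0.7, 0.3, -1.6]
gripper_width: 0.616
grasp_force: 63.2
```

>>> play_rows:
  linear:
    - [-0.0004,0.0004,-0.004]
    - [0,0,-0.003]
    - [0,0,-0.002]
    - [0,0,-0.001]
    - [0,0,0]
    - [0,0,0]
  turn: [0,0,0,0,0,0]

```text
time: 40.78
tool_pos: [0.4778, 0.048, 0.0642]
tool_rot: [-0.0, -0.02, 1.0, 0.0]
contact_force: [-4.4, -0.7, 7.3]
gripper_width: 0.619
grasp_force: 65.3
```

>>> play_rows:
  linear:
    - [0,0,0]
    - [0,0,0]
    - [0,0,0]
  turn: [0,0,0]
  hand: 0.074

```text
time: 41.15
tool_pos: [0.4776, 0.048, 0.0626]
tool_rot: [-0.0, -0.02, 1.0, 0.0]
contact_force: [-0.1, -0.0, -0.4]
gripper_width: 0.868
grasp_force: 0.0
```

>>> play_rows:
  linear:
    - [0,0,0.03]
    - [0,0,0.05]
    - [0,0,0.05]
    - [0,0,0.05]
    - [0,0,0]
    - [0,0,0]
  turn: [0,0,0,0,0,0]

```text
time: 41.9
tool_pos: [0.4774, 0.048, 0.2422]
tool_rot: [-0.0, -0.02, 1.0, 0.0]
contact_force: [-1.3, 0.6, -1.1]
gripper_width: 0.863
grasp_force: 0.0
```

```bash
python3 - <<'E'
from h import *
r,f,d=aim(.070)
P=campose("top");T=grab_frame("top")
for t,z in [("plate1",.012),("cover",.013)]:
    for d in trace("top",t):
        if d["p"]>.3: print(t,round(d["p"],2),np.round(d["location"]),rect(d["region"],z,P))
S=grab_frame("side")
cv2.imwrite("pics/q3.png",np.hstack([cv2.resize(f[110:280,190:390],(480,408),interpolation=2),cv2.resize(S[215:285,270:340],(300,408),interpolation=2)])[:,:,::-1])
E
```

```text
t 41.9 tcp [0.4774 0.048  0.2422] close-yaw 92.28 F [-1.3  0.6 -1.1] w 73.7 gf 0.0
p 0.64 rect [4.76900e-01 4.83000e-02 2.62190e+00 8.16259e+01 5.58215e+01] move dx,dy [-0.0005  0.0003] turn 0.3
plate1 0.56 [371. 150.] [ 0.7072 -0.4781 38.1333 78.0964 56.7497]
plate1 0.49 [225. 234.] [4.80300e-01 3.38000e-02 1.71160e+00 6.75529e+01 1.94868e+01]
plate1 0.33 [392. 180.] [  0.6051  -0.5349 -52.4328 163.8872  87.7718]
cover 0.71 [196. 177.] [ 0.6863  0.1083 19.1172 74.1433 57.6758]
```

View pics/q3.png

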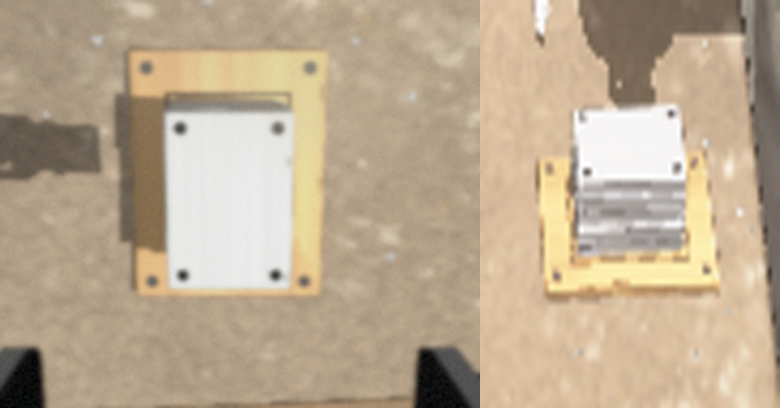

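All five plates are piled square on the rectangle. One squeeze with the fingers will even out the 2 mm sideways scatter between plates 2 and 3, and then I'll go to the cover.

>>> play_rows:
  linear:
    - [0,0,-0.05]
    - [0,0,-0.05]
    - [0,0,-0.05]
    - [0,0,-0.045]
    - [0,0,-0.02]
    - [0,0,0]
    - [0,0,0]
    - [0,0,0]
  turn: [0,0,0,0,0,0,0,0]

```text
time: 43.2
tool_pos: [0.479, 0.048, 0.0294]
tool_rot: [0.002, -0.02, 1.0, -0.0]
contact_force: [0.1, -0.1, 0.9]
gripper_width: 0.866
grasp_force: 0.0
```

>>> play_rows:
  linear:
    - [0,0,0]
    - [0,0,0]
    - [0,0,0]
  turn: [0,0,0]
  hand: 0.05

```text
time: 43.58
tool_pos: [0.4788, 0.0481, 0.0293]
tool_rot: [0.001, -0.02, 1.0, -0.0]
contact_force: [-0.9, 1.2, 6.1]
gripper_width: 0.647
grasp_force: 65.0
```

>>> play_rows:
  linear:
    - [0,0,0]
    - [0,0,0]
    - [0,0,0]
  turn: [0,0,0]
  hand: 0.074

```text
time: 43.95
tool_pos: [0.4773, 0.048, 0.0275]
tool_rot: [-0.0, -0.02, 1.0, -0.0]
contact_force: [-0.8, 0.0, -0.8]
gripper_width: 0.865
grasp_force: 0.0
```

>>> play_rows:
  linear:
    - [0,0,0.03]
    - [0,0,0.05]
    - [0,0,0.05]
    - [0,0,0.05]
    - [0,0,0.04]
    - [0,0,0]
    - [0,0,0]
  turn: [0,0,0,0,0,0,0]

```text
time: 44.82
tool_pos: [0.4771, 0.048, 0.2467]
tool_rot: [-0.001, -0.02, 1.0, 0.0]
contact_force: [0.5, 0.1, -0.2]
gripper_width: 0.863
grasp_force: 0.0
```

```bash
python3 - <<'E'
from h import *
aim(.070);aim(.070)
E
```

```text
t 44.83 tcp [0.4771 0.048  0.2467] close-yaw 92.28 F [ 0.5  0.1 -0.2] w 73.7 gf 0.0
p 0.82 rect [4.76900e-01 4.89000e-02 2.25480e+00 8.17901e+01 5.67837e+01] move dx,dy [-0.0002  0.0009] turn -0.0
t 44.92 tcp [0.4766 0.0481 0.2456] close-yaw 92.28 F [0.8 0.  0. ] w 73.8 gf 0.0
p 0.98 rect [4.76900e-01 4.78000e-02 2.36460e+00 8.16502e+01 5.69562e+01] move dx,dy [ 0.0003 -0.0003] turn 0.1
```

>>> play_rows:
  linear:
    - [0.042,0.012,0]
    - [0.042,0.012,0]
    - [0.042,0.012,0]
    - [0.042,0.012,-0.01]
    - [0.04,0.012,-0.01]
    - [0,0,0]
    - [0,0,0]
    - [0,0,0]
  turn: [4,4,4,4.7,0,0,0,0]

```text
time: 46.02
tool_pos: [0.685, 0.1078, 0.2286]
tool_rot: [0.0, -0.165, 0.986, -0.0]
contact_force: [0.1, 0.5, 0.3]
gripper_width: 0.864
grasp_force: 0.0
```

```bash
python3 - <<'E'
from h import *
aim(.013,thing="cover");r,f,d=aim(.013,thing="cover")
# handle: dark pixels inside the cover's region
P=campose("wrist",state());g=f.max(2);R_=cv2.fillPoly(np.zeros(g.shape,np.uint8),[cv2.convexHull(np.argwhere(d["region"])[:,::-1].astype(np.int32))],1)
m=((g<90)&(cv2.erode(R_,np.ones((7,7)))>0)).astype(np.uint8);m=cv2.morphologyEx(m,cv2.MORPH_OPEN,np.ones((3,3)))
n,l,st,c=cv2.connectedComponentsWithStats(m);i=1+st[1:,4].argmax();print("handle",st[i],rect(l==i,.037,P),rect(l==i,.025,P))
cv2.imwrite("pics/k1.png",cv2.resize(f[110:290,180:400],(660,540),interpolation=2)[:,:,::-1])
E
```

```text
t 46.02 tcp [0.685  0.1078 0.2286] close-yaw 108.96 F [0.1 0.5 0.3] w 73.8 gf 0.0
p 0.83 rect [ 0.6851  0.1091 18.2145 81.7508 56.3648] move dx,dy [0.0001 0.0013] turn -0.7
t 46.12 tcp [0.6852 0.1078 0.229 ] close-yaw 108.96 F [-0.8  0.4  0.1] w 74.3 gf 0.0
p 0.92 rect [ 0.6845  0.1083 18.952  81.0748 55.7793] move dx,dy [-0.0007  0.0005] turn -0.0
handle [282 171   4   3  12] [  0.6661   0.099  -71.0524   3.3077   2.2027] [  0.6676   0.0995 -71.0519   3.4265   2.2818]
```

View pics/k1.png

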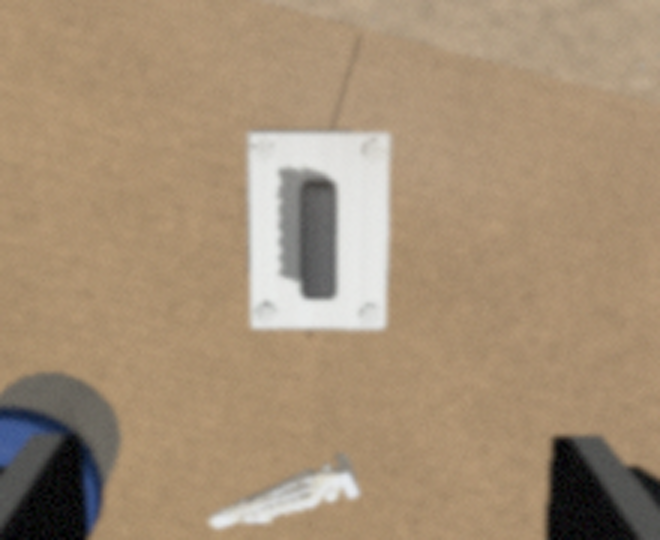

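The cover sits at crop centre (318,230) with the dark handle along its long axis, and the blue jar is well clear. I'll grip the handle.

>>> play_rows:
  linear:
    - [-0.0004,0.0008,-0.05]
    - [0,0,-0.05]
    - [0,0,-0.05]
    - [0,0,-0.04]
    - [0,0,-0.016]
    - [0,0,-0.004]
    - [0,0,0]
    - [0,0,0]
  turn: [-0.2,0,0,0,0,0,0,0]
  hand: 0.05

```text
time: 47.22
tool_pos: [0.6868, 0.1089, 0.0203]
tool_rot: [0.002, -0.163, 0.987, -0.0]
contact_force: [-0.0, 0.2, 0.9]
gripper_width: 0.583
grasp_force: 0.0
```

>>> play_rows:
  linear:
    - [0,0,0]
    - [0,0,0]
    - [0,0,0]
    - [0,0,0]
    - [0,0,0]
  turn: [0,0,0,0,0]
  hand: 0.0

```text
time: 47.85
tool_pos: [0.6859, 0.1088, 0.0187]
tool_rot: [0.001, -0.163, 0.987, -0.0]
contact_force: [-0.6, -0.7, 4.1]
gripper_width: 0.147
grasp_force: 62.4
```

>>> play_rows:
  linear:
    - [0,0,0.03]
    - [0,0,0.05]
    - [0,0,0.05]
    - [-0.042,-0.012,0]
    - [-0.042,-0.012,0]
    - [-0.042,-0.012,0]
    - [-0.042,-0.012,0]
    - [-0.04,-0.012,0]
  turn: [0,0,0,-4,-4,-4,-4.4,0]

```text
time: 48.85
tool_pos: [0.4749, 0.0486, 0.1463]
tool_rot: [-0.001, -0.021, 1.0, 0.0]
contact_force: [0.1, -0.8, -1.4]
gripper_width: 0.147
grasp_force: 61.6
```

>>> play_rows:
  linear:
    - [0,0,0]
    - [0,0,0]
    - [0,0,0]
    - [0,0,0]
    - [0,0,0]
  turn: [0,0,0,0,0]

```text
time: 49.48
tool_pos: [0.4776, 0.0489, 0.1478]
tool_rot: [-0.0, -0.021, 1.0, 0.0]
contact_force: [0.3, -0.8, -0.9]
gripper_width: 0.143
grasp_force: 61.6
```

```bash
python3 -c "
from h import *
tcp()"
```

```text
t 49.48 tcp [0.4776 0.0489 0.1478] close-yaw 92.39 F [ 0.3 -0.8 -0.9] w 12.2 gf 61.6
```

>>> play_rows:
  linear:
    - [0.0003,-0.0007,-0.03]
    - [0,0,-0.02]
    - [0,0,-0.006]
    - [0,0,0]
    - [0,0,0]
    - [0,0,0]
  turn: [0,0,0,0,0,0]

```text
time: 50.22
tool_pos: [0.4783, 0.0481, 0.0928]
tool_rot: [0.001, -0.021, 1.0, -0.0]
contact_force: [0.1, -0.6, -1.7]
gripper_width: 0.146
grasp_force: 61.6
```

>>> play_rows:
  linear:
    - [0,0,-0.004]
    - [0,0,-0.002]
    - [0,0,-0.002]
    - [0,0,0]
    - [0,0,0]
  turn: [0,0,0,0,0]

```text
time: 50.85
tool_pos: [0.4775, 0.0481, 0.0838]
tool_rot: [-0.0, -0.021, 1.0, -0.0]
contact_force: [0.1, -1.3, -1.6]
gripper_width: 0.147
grasp_force: 61.7
```

>>> play_rows:
  linear:
    - [0,0,-0.001]
    - [0,0,-0.001]
    - [0,0,0]
    - [0,0,0]
  turn: [0,0,0,0]

```text
time: 51.35
tool_pos: [0.4778, 0.0481, 0.0833]
tool_rot: [-0.0, -0.021, 1.0, -0.0]
contact_force: [-4.1, -0.0, 7.7]
gripper_width: 0.146
grasp_force: 62.7
```

>>> play_rows:
  linear:
    - [0,0,0]
    - [0,0,0]
    - [0,0,0]
  turn: [0,0,0]
  hand: 0.045

```text
time: 51.72
tool_pos: [0.4775, 0.0481, 0.0816]
tool_rot: [-0.0, -0.021, 1.0, 0.0]
contact_force: [-0.6, -0.3, -0.2]
gripper_width: 0.527
grasp_force: 0.0
```

>>> play_rows:
  linear:
    - [0,0,0.03]
    - [0,0,0.05]
    - [0,0,0.05]
    - [0,0,0.04]
    - [0,0,0]
    - [0,0,0]
    - [0,0,0]
  turn: [0,0,0,0,0,0,0]

```text
time: 52.6
tool_pos: [0.4766, 0.0482, 0.2496]
tool_rot: [-0.002, -0.021, 1.0, 0.0]
contact_force: [0.3, 0.1, -1.1]
gripper_width: 0.524
grasp_force: 0.0
```

```bash
python3 - <<'E'
from h import *
aim(.078,thing="cover");r,f,d=aim(.078,thing="cover")
P=campose("side");grab_frame("side")
for n,z in (("side",.068),("top",.068)):
    P=campose(n);f=grab_frame(n)
    for d in trace(n,"plunger_top"):
        if d["p"]>.2: ys,xs=np.where(d["region"]);print(n,round(d["p"],2),np.round(d["location"]),toplane(d["location"],.04,P),xs.min(),xs.max(),ys.min(),ys.max())
E
```

```text
t 52.6 tcp [0.4766 0.0482 0.2496] close-yaw 92.38 F [ 0.3  0.1 -1.1] w 44.7 gf 0.0
p 0.81 rect [4.76500e-01 4.84000e-02 2.36800e+00 7.95816e+01 5.56480e+01] move dx,dy [-0.0001  0.0002] turn -0.0
t 52.7 tcp [0.4768 0.0481 0.25  ] close-yaw 92.38 F [ 0.4 -0.7 -0.1] w 45.2 gf 0.0
p 0.9 rect [4.77400e-01 4.84000e-02 2.49650e+00 7.87668e+01 5.55368e+01] move dx,dy [0.0006 0.0003] turn 0.1
side 0.6 [252. 202.] [[ 0.64587042 -0.16589667]] 251 257 199 206
top 0.61 [427. 181.] [[ 0.5745763  -0.63515498]] 423 429 176 182
top 0.47 [272. 179.] [[ 0.63906792 -0.13989457]] 269 276 174 181
```

>>> play_rows:
  linear:
    - [0.032,-0.037,0]
    - [0.032,-0.037,0]
    - [0.032,-0.037,-0.01]
    - [0.032,-0.037,-0.02]
    - [0.031,-0.035,-0.02]
    - [0,0,0]
    - [0,0,0]
    - [0,0,0]
  turn: [0,0,0,0,0,0,0,0]
  hand: 0.0

```text
time: 54.05
tool_pos: [0.6366, -0.1341, 0.2032]
tool_rot: [0.001, -0.021, 1.0, -0.0]
contact_force: [-0.9, -0.0, 0.2]
gripper_width: 0.0
grasp_force: 0.0
```

```bash
python3 - <<'E'
from h import *
s=tcp();P=campose("wrist",s);f=grab_frame("wrist")
for d in trace("wrist","plunger_top"):
    if d["p"]>.2: print(round(d["p"],2),np.round(d["location"]),rect(d["region"],.068,P),toplane(d["location"],.068,P))
u=proj([s["tool_pos"][0],s["tool_pos"][1],.068],P)[0];print(u)
g=f.max(2);m=((g<70)).astype(np.uint8);m[300:]=0
n,l,st,c=cv2.connectedComponentsWithStats(m)
for i in range(1,n):
    if 150<st[i,4]<6000: print(st[i],c[i].round(1),rect(l==i,.068,P))
cv2.imwrite("pics/tmp2.png",f[:,:,::-1])
E
```

```text
t 54.05 tcp [ 0.6366 -0.1341  0.2032] close-yaw 92.43 F [-0.9 -0.   0.2] w 0.0 gf 0.0
0.63 [274. 208.] [ 0.6399 -0.1424 46.8097 25.018  24.452 ] [[ 0.6429419  -0.14446652]]
[285.25701221 202.28273323]
[518   0  31  46 974] [531.5  22.4] [ 0.4789  0.0624  2.5383 32.2965 24.626 ]
[ 17 108 136 138 741] [ 76.4 185.6] [  0.6246  -0.3231 -46.6212 193.9302   4.5138]
[262 189  27  29 572] [275.1 203.7] [ 0.639  -0.1437 65.3869 25.3614 24.6677]
[ 181  248  210   52 3213] [284.9 285.6] [ 7.105000e-01 -1.308000e-01 -8.756220e+01  2.148774e+02  5.612700e+01]
```

>>> play_rows:
  linear:
    - [0.003,-0.009,-0.04]
    - [0,0,-0.05]
    - [0,0,-0.03]
    - [0,0,-0.006]
    - [0,0,0]
    - [0,0,0]
  turn: [0,0,0,0,0,0]

```text
time: 54.9
tool_pos: [0.6411, -0.1442, 0.0785]
tool_rot: [0.002, -0.021, 1.0, -0.001]
contact_force: [0.1, -0.2, -0.3]
gripper_width: -0.001
grasp_force: 0.0
```

>>> play_rows:
  linear:
    - [0,0,-0.006]
    - [0,0,-0.005]
    - [0,0,-0.005]
    - [0,0,-0.003]
    - [0,0,-0.002]
    - [0,0,0]
  turn: [0,0,0,0,0,0]

```text
time: 55.65
tool_pos: [0.6403, -0.1441, 0.0561]
tool_rot: [0.001, -0.021, 1.0, -0.0]
contact_force: [-0.9, 1.2, 7.0]
gripper_width: 0.008
grasp_force: 3.4
```

Contact force is 7 N, close to the end of the stroke. I'll press a bit further to be sure it reaches the stop.

>>> play_rows:
  linear:
    - [0,0,-0.002]
    - [0,0,-0.001]
    - [0,0,-0.001]
    - [0,0,0]
    - [0,0,0]
  turn: [0,0,0,0,0]

```text
time: 56.28
tool_pos: [0.6404, -0.1442, 0.0559]
tool_rot: [0.0, -0.021, 1.0, -0.0]
contact_force: [-10.3, 3.0, 23.4]
gripper_width: 0.003
grasp_force: 11.7
```

The force jumped to 23 N with no further travel, so the plunger is on its stop. I'll lift off and check everything.

>>> play_rows:
  linear:
    - [0,0,0.01]
    - [0,0,0.03]
    - [0,0,0.05]
    - [0,0,0.06]
    - [0,0,0.05]
    - [-0.04,0.05,0]
    - [-0.04,0.05,0]
    - [0,0.05,0]
  turn: [0,0,0,0,0,0,0,0]

```text
time: 57.28
tool_pos: [0.5587, 0.0049, 0.2492]
tool_rot: [-0.001, -0.02, 1.0, 0.0]
contact_force: [0.5, 0.3, -0.3]
gripper_width: 0.003
grasp_force: 0.0
```

>>> play_rows:
  linear:
    - [0,0.06,0]
    - [0,0.06,0]
    - [0,0.06,0]
    - [0,0.06,0]
    - [0,0.06,0]
    - [0,0,0]
    - [0,0,0]
  turn: [0,0,0,0,0,0,0]

```text
time: 58.15
tool_pos: [0.5611, 0.3035, 0.2497]
tool_rot: [-0.001, -0.021, 1.0, -0.001]
contact_force: [-0.1, -0.1, -0.1]
gripper_width: -0.0
grasp_force: 0.0
```

```bash
python3 - <<'E'
from h import *
tcp()
for n in ("side","top"):
    P=campose(n);grab_frame(n)
    for t,z in (("cover",.078),("bar",.083),("plunger_top",.068),("plate1",.012),("bottle",0)):
        for d in trace(n,t):
            if d["p"]>.4:
                ys,xs=np.where(d["region"]);print(n,t,round(d["p"],2),np.round(d["location"]),rect(d["region"],z,P)[:3],xs.min(),xs.max(),ys.min(),ys.max())
E
```

```text
t 58.15 tcp [0.5611 0.3035 0.2497] close-yaw 92.4 F [-0.1 -0.1 -0.1] w -0.0 gf 0.0
side cover 0.64 [306. 239.] [ 0.4769  0.0494 -0.0967] 292 317 231 245
side bar 0.48 [254. 151.] [  0.6428  -0.4096 -73.1606] 250 259 147 157
side plunger_top 0.64 [308. 247.] [0.473  0.078  4.8482] 296 316 245 248
side plunger_top 0.51 [252. 202.] [  0.6396  -0.138  -89.2205] 250 258 197 206
side plunger_top 0.47 [295. 256.] [ 0.5027  0.1136 -0.1309] 292 315 253 257
side plate1 0.5 [302. 255.] [0.4736 0.059  3.783 ] 292 317 253 256
side plate1 0.5 [308. 253.] [ 0.4729  0.0697 -0.1253] 293 317 255 259
side plate1 0.45 [236. 158.] [  0.7287  -0.4681 -87.7118] 227 240 152 164
side plate1 0.41 [304. 248.] [0.4702 0.0237 3.6806] 293 317 245 248
side bottle 0.74 [273. 121.] [  0.5722  -0.7856 -89.5563] 262 282 93 148
top cover 0.63 [216. 234.] [0.4745 0.0466 2.2027] 207 227 221 247
top bar 0.9 [324. 184.] [  0.5898  -0.3031 -26.8995] 312 337 158 211
top plate1 0.79 [369. 148.] [ 0.7084 -0.4796 38.2344] 357 384 138 162
top bottle 0.56 [394. 180.] [  0.6079  -0.5399 -52.4328] 374 412 156 199
```

```bash
python3 -c "
from plant import *
print(job_done())"
```

```text
the job is handed in; nothing more can be done
None
```

The job is handed in (no verdict came back): the bar leans home in the rest, all five plates and the cover are stacked on the rectangle to within about 1–2 mm, the plunger was pushed to its stop and released (its spring-back was not clearly confirmed in the pictures), and the bottle still stands.

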